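Load the flow modules into the conditioning block and close it

TASK

Load the conditioning block for the next run. First clear the small bottle and the beaker off its hood and stand both upright on the bench, and only then lift the hood off. Seat every flow module lying on the bench fully down in a pocket of the block, one to a pocket, its two fittings on the side away from the raised stop bar (towards the pump), and put the hood back on so that it sits level and all the way down. Do not tip the bottle or the beaker over.

Things in the scene. Friction and masses are not known exactly. Their poses are not given: they have to be found in the camera images.
- block: fixed conditioning block. Grey base plate 130 (x) x 204 (y) mm, top at z = 10 mm, bears an aluminium nest plate 106 x 179 mm, top at z = 21 mm, with 3 pockets in a row along y. Origin: centre, underside, on the bench; x points to its back (roughly to the robot's right), z up. A stop bar (x -50 to -42 mm, 170 mm long, top at z = 34 mm) along its front stops a reversed module
- pocket1 (a point): pocket farthest from the robot (block y = +63 mm): point on its floor, z = 10 mm over the bench, where a seated module's origin lies; axes as the block's. Pocket: 75 x 41 mm, 11 mm deep, its centre 7 mm in front (-x) of the point; 1.5 mm to spare on each side of a module's foot, 1.5 mm chamfer. Its walls end 4 mm below a seated module's upper half, so fingers on the upper half clear them
- pocket2 (a point): middle pocket (block y = 0), as pocket1
- pocket3 (a point): nearest pocket (block y = -63 mm), as pocket1
- hood: loose grey cover, 117 (x) x 190 (y) x 50 mm high, 0.35 kg. Black bar handle along y on its top: 14 mm thick and high, 70 mm long, centre at z = 76 mm, 19 mm free below. Origin: centre of the lower rim, z up. It starts on the block: round the nest with 2.5 mm to spare, rim on the base plate (origin 10 mm above the block's); half a turn is alike. Free bench for it: x 0.625, y 0.083 m, y along x
- bottle_small: small brown screw-cap bottle, 44 mm across, body straight to about 60 mm, 85 mm high with its black 25 mm cap, 0.09 kg; origin at the centre of its underside, z up. At the start it stands on one end of the hood's top (60 mm above the bench); free bench for it near x 0.478, y 0.112 m, fingers best closing along x there
- beaker: small clear beaker, 51 mm across the rim, 46 mm at the foot, 61 mm high, 0.045 kg; origin at the centre of its underside, z up. At the start it stands on the other end of the hood's top; free bench for it near x 0.385, y 0.24 m, fingers best closing along y there
- waste_bottle: fixed bystander: open bottle 68 mm across, 122 mm high, tubes in its neck; origin at the centre of its underside. Other fixed things near the work: tip box (x 0.33 to 0.43, y 0.05 to 0.18 m, 78 mm high), rack of vials (x 0.55 to 0.65, y 0.15 to 0.29 m, 48 mm high), pump (x 0.41 to 0.60, y -0.23 to -0.40 m, 132 mm high)
- flow_module1: flow module (2 or 3 alike, this one may be absent), upright on the bench left of the block: grey-brown, 38 mm wide (y), 86 mm long (x), 39 mm high, about 0.29 kg. Origin on its underside; x points to the two fittings, z up. Foot: x -43 to +29 mm, 14 mm high; upper half: x -43 to +23 mm, z 15 to 34 mm; fittings reach out to x = +43 mm at z 20 to 30 mm. Grip across the 38 mm, on the upper half
- flow_module2: flow module (2 or 3 alike, this one may be absent), upright on the bench left of the block: grey-brown, 38 mm wide (y), 86 mm long (x), 39 mm high, about 0.29 kg. Origin on its underside; x points to the two fittings, z up. Foot: x -43 to +29 mm, 14 mm high; upper half: x -43 to +23 mm, z 15 to 34 mm; fittings reach out to x = +43 mm at z 20 to 30 mm. Grip across the 38 mm, on the upper half
- flow_module3: flow module (2 or 3 alike, this one may be absent), upright on the bench left of the block: grey-brown, 38 mm wide (y), 86 mm long (x), 39 mm high, about 0.29 kg. Origin on its underside; x points to the two fittings, z up. Foot: x -43 to +29 mm, 14 mm high; upper half: x -43 to +23 mm, z 15 to 34 mm; fittings reach out to x = +43 mm at z 20 to 30 mm. Grip across the 38 mm, on the upper half

How it is judged (in metres and radians):
On the way, in this order (a step that is already met when the one before it is completed fails the run):
1. the small bottle and the beaker stand upright on the bench while the hood is still in place on the block (height (world z) of each of bottle_small, beaker below 0.005 m and angle between each of bottle_small, beaker's own z axis and vertical below 0.08 rad and linear speed of each of bottle_small, beaker, hood below 0.02 m/s and horizontal distance between hood and block below 0.006 m and z of hood in the frame of block below 0.0125 m and angle between the x axis of hood and the x axis of block, either way round below 0.05 rad and angle between hood's own z axis and vertical below 0.025 rad), for 0.2 s.
2. with the hood off, every flow module is seated in a pocket (((horizontal distance between flow_module1 and pocket1 below 0.005 m and z of flow_module1 in the frame of pocket1 between -0.003 and 0.003 m and angle between the x axis of flow_module1 and the x axis of pocket1, either way round below 0.06 rad) or (horizontal distance between flow_module1 and pocket2 below 0.005 m and z of flow_module1 in the frame of pocket2 between -0.003 and 0.003 m and angle between the x axis of flow_module1 and the x axis of pocket2, either way round below 0.06 rad) or (horizontal distance between flow_module1 and pocket3 below 0.005 m and z of flow_module1 in the frame of pocket3 between -0.003 and 0.003 m and angle between the x axis of flow_module1 and the x axis of pocket3, either way round below 0.06 rad)) and angle between each of flow_module1, flow_module2, flow_module3's own z axis and vertical below 0.04 rad and ((horizontal distance between flow_module2 and pocket1 below 0.005 m and z of flow_module2 in the frame of pocket1 between -0.003 and 0.003 m and angle between the x axis of flow_module2 and the x axis of pocket1, either way round below 0.06 rad) or (horizontal distance between flow_module2 and pocket2 below 0.005 m and z of flow_module2 in the frame of pocket2 between -0.003 and 0.003 m and angle between the x axis of flow_module2 and the x axis of pocket2, either way round below 0.06 rad) or (horizontal distance between flow_module2 and pocket3 below 0.005 m and z of flow_module2 in the frame of pocket3 between -0.003 and 0.003 m and angle between the x axis of flow_module2 and the x axis of pocket3, either way round below 0.06 rad)) and ((horizontal distance between flow_module3 and pocket1 below 0.005 m and z of flow_module3 in the frame of pocket1 between -0.003 and 0.003 m and angle between the x axis of flow_module3 and the x axis of pocket1, either way round below 0.06 rad) or (horizontal distance between flow_module3 and pocket2 below 0.005 m and z of flow_module3 in the frame of pocket2 between -0.003 and 0.003 m and angle between the x axis of flow_module3 and the x axis of pocket2, either way round below 0.06 rad) or (horizontal distance between flow_module3 and pocket3 below 0.005 m and z of flow_module3 in the frame of pocket3 between -0.003 and 0.003 m and angle between the x axis of flow_module3 and the x axis of pocket3, either way round below 0.06 rad)) and (horizontal distance between hood and block above 0.03 m or z of hood in the frame of block above 0.03 m)), for 0.2 s.
At the end, for the whole second after the job is handed in: hood on the block: centred within 6 mm, rim down within 2.5 mm, square 0.05 rad, level 0.025 rad; each module in a pocket: within 5 mm sideways, 3 mm in height, fittings to the block's back, square 0.06 rad, level 0.04 rad; bottle and beaker on the bench, upright within 0.08 rad; all at rest (all of step 1 and ((horizontal distance between flow_module1 and pocket1 below 0.005 m and z of flow_module1 in the frame of pocket1 between -0.003 and 0.003 m and angle between the x axis of flow_module1 and the x axis of pocket1, either way round below 0.06 rad) or (horizontal distance between flow_module1 and pocket2 below 0.005 m and z of flow_module1 in the frame of pocket2 between -0.003 and 0.003 m and angle between the x axis of flow_module1 and the x axis of pocket2, either way round below 0.06 rad) or (horizontal distance between flow_module1 and pocket3 below 0.005 m and z of flow_module1 in the frame of pocket3 between -0.003 and 0.003 m and angle between the x axis of flow_module1 and the x axis of pocket3, either way round below 0.06 rad)) and angle between each of flow_module1, flow_module2, flow_module3's own z axis and vertical below 0.04 rad and ((horizontal distance between flow_module2 and pocket1 below 0.005 m and z of flow_module2 in the frame of pocket1 between -0.003 and 0.003 m and angle between the x axis of flow_module2 and the x axis of pocket1, either way round below 0.06 rad) or (horizontal distance between flow_module2 and pocket2 below 0.005 m and z of flow_module2 in the frame of pocket2 between -0.003 and 0.003 m and angle between the x axis of flow_module2 and the x axis of pocket2, either way round below 0.06 rad) or (horizontal distance between flow_module2 and pocket3 below 0.005 m and z of flow_module2 in the frame of pocket3 between -0.003 and 0.003 m and angle between the x axis of flow_module2 and the x axis of pocket3, either way round below 0.06 rad)) and ((horizontal distance between flow_module3 and pocket1 below 0.005 m and z of flow_module3 in the frame of pocket1 between -0.003 and 0.003 m and angle between the x axis of flow_module3 and the x axis of pocket1, either way round below 0.06 rad) or (horizontal distance between flow_module3 and pocket2 below 0.005 m and z of flow_module3 in the frame of pocket2 between -0.003 and 0.003 m and angle between the x axis of flow_module3 and the x axis of pocket2, either way round below 0.06 rad) or (horizontal distance between flow_module3 and pocket3 below 0.005 m and z of flow_module3 in the frame of pocket3 between -0.003 and 0.003 m and angle between the x axis of flow_module3 and the x axis of pocket3, either way round below 0.06 rad))); the robot touches nothing.
It fails at once if the small bottle or the beaker is tipped over (angle between any of bottle_small, beaker's own z axis and vertical above 0.6 rad).
Of flow_module1, flow_module2, flow_module3 only 2 to 3 are there at a start; the rules pass over those that are not, and their reading is None.
At some moment in a run one of flow_module1, flow_module2, flow_module3 may be knocked a few centimetres aside while the robot is not near it.
It also fails if it takes over 210 s, if anything falls off the work surface, if the arm or the gripper's body presses on something with over 40 N, if the wrist force passes 120 N, or if a joint passes its speed limit or range.

ROBOT

A 6-joint arm with a two-finger parallel gripper is mounted at the origin on a cart in front of the work surface, level with it; the furniture and walls round the work are solid. World frame = base frame: x ahead of the robot, y to its left, z up, the work surface at z = 0. Lengths are in mm, angles in rad, forces in N, time in s.
With the tool pointing down it reaches from about 350 to 875 mm from the base axis. Payload 4.2 kg.
Tool frame: the origin (TCP) lies at the very end of the fingers, on their centre line; the grasp point (between the pads) lies 19 mm behind it; z points along the fingers, y is the direction in which the jaws open and shut (so a half turn about z gives the same grasp; the last joint's range is limited). The gripper opens to 85 mm and grips with 20 to 120 N. Pads are 22 mm wide; open, the fingers measure 114 mm over their backs; the gripper's body (76 mm by 85 mm) begins 54 mm behind the grasp point. The pads swing forward as they close: fully open they stand 13 mm farther back than shut.
Start: joints at [1.389, 0.385, 0.008, 0, -1.194, -0.259], TCP at [266.631, 565.25, 231.312] pointing down, gripper open.
Joint ranges: [-3.14, 3.14], [-1.21, 2.06], [-1.07, 1.41], [-3.16, 2.05], [-2.99, -0.16], [-3.1, 3.1]. Speed limits (rad/s): [2.79, 2.79, 3.14, 3.14, 3.14, 3.14].

INTERFACE

Orientations are given as a unit quaternion [x, y, z, w].
In Python, from bench import arm, optics, job gives the robot as it stands.
- The arm moves only by the tool send_rows, never from a script. Its argument "steps" is a list that holds one entry, the list of rows, each a list of 5 numbers: the shift along the tool's x, y, z in cm, then the turn about the tool's z in rad, then the opening, from 0 (shut) to 1 (fully open). A call has 1 to 10 rows; each row shifts and turns the pose as measured when the row begins, along the tool's axes as they then stand; what a row does not reach is not made up. A row lasts 1/12 s, in which the tool goes at most 41.7 mm and 7.16 degrees, less where a joint would pass 70% of its speed; a pose out of reach is approached as far as the arm can. A call with a gripper value outside its range is refused whole. The fingers move at their own pace and stop on an object; the grip force is fixed at half the most. Time passes only in rows, so rows that do not move let the fingers close. It gives the time, the measured TCP pose, the force and the opening at its end, in the units of the state.
- arm.read_state(): the state, without advancing time (a new reading comes with each control period).
- optics.get_image(name): name is "side" or "top"; returns (picture, depth): 400x640x3 uint8, blue, green, red; 400x640 float32, mm along the optical axis (not along the pixel's ray), 0 where there is no reading.
- optics.get_calibration(name): a dict with "K" (3x3 intrinsics, pixels), "rvec" (rotation vector, rad) and "tvec" (3), from world to camera coordinates, as OpenCV has them. Camera axes: x right, y down, z forward; pixel columns grow to the right and rows downward; lengths in mm; the calibration is good to about 2 mm. A picture is of the moment at which its call begins. get_calibration takes no time and is no camera call.
- job.job_done(): hands the job in, once; it reports no verdict.
The state is a dict: "clock": time; "joints": joint angles; "joint_vel": joint speeds; "joint_efforts": joint torques, N m; "position": TCP position; "ee_rot": TCP orientation; "contact_force": force on the tool from outside, world axes, zero at the start; "wrist_torque": the same for the moment, N m; "gripper_width": finger opening in mm.
Only numpy, scipy, OpenCV 4.12 (cv2) and the standard library are available. Lean on these libraries where they do the work, as an engineer would, in place of code of your own. Each camera call takes 0.05 s, during which the arm holds its last target. There are 200 camera calls.

## Working session

There is one attempt and no reset: what is moved stays moved. The work goes in short steps, Python scripts to look and compute and a tool call to move; the robot and the scene stay as the last step left them, time stands still between calls to the robot, and variables do not carry over. Pictures are saved under pics/ and viewed, about 12 in all and at most 16, crops included, and the job is handed in when it is done.

Besides the shell and the picture viewer there is one more tool, called after ">>>" as name(argument=value, ...) on one line, values as JSON. send_rows: Moves the arm, as the interface text tells. Its arguments: {"type":"object","properties":{"steps":{"type":"array","items":{"type":"array","items":{"type":"array","items":{"type":"number"}}}}},"required":["steps"]}

```bash
mkdir -p pics; ls
cat > h.py <<'E'
import numpy as np, cv2
from bench import arm, optics, job
def look(n,save=None):
    im,d=optics.get_image(n)
    im=np.array(im);d=np.array(d)
    if save: cv2.imwrite('pics/'+save+'.png',im)
    return im,d
def cal(n):
    c=optics.get_calibration(n);K=np.array(c['K'],float);R=cv2.Rodrigues(np.array(c['rvec'],float))[0]
    return K,R,np.array(c['tvec'],float).ravel()
def ray(n,uv,z):
    K,R,t=cal(n);uv=np.atleast_2d(np.array(uv,float))
    d=(np.linalg.inv(K)@np.c_[uv,np.ones(len(uv))].T); d=(R.T@d).T; o=-R.T@t
    return o+d*((z-o[2])/d[:,2])[:,None]
def cloud(n,d):
    K,R,t=cal(n);v,u=np.mgrid[:d.shape[0],:d.shape[1]]
    p=np.stack([(u-K[0,2])/K[0,0]*d,(v-K[1,2])/K[1,1]*d,d],-1)
    w=(p-t)@R; w[d<=0]=np.nan; return w
def proj(n,p):
    K,R,t=cal(n);q=K@(R@np.array(p,float)+t);return q[:2]/q[2]
E
python3 - <<'E'
from h import *
for n in('top','side'):
    im,d=look(n,n+'0');K,R,t=cal(n);print(n,K[0,0],'cam',-R.T@t,'fwd',R[2])
    np.save(n+'0.npy',d)
print(arm.read_state())
E
```

```text
pics
top 482.2602609584183 cam [ 377.56459018  145.40810532 1002.92496518] fwd [ 0.18099969 -0.00149851 -0.98348201]
side 412.2889080554096 cam [ 356.17740753 -709.96415285  695.09528765] fwd [ 0.19305083  0.78446375 -0.58936236]
{'clock': 0.1, 'joints': array([ 1.38857045e+00,  3.85493943e-01,  6.76581803e-03, -4.49348328e-04,
       -1.19401801e+00, -2.58576032e-01]), 'joint_vel': array([ 0.00261522, -0.00262324,  0.00069004,  0.00361419, -0.00136694,
        0.00016914]), 'joint_efforts': array([-1.00229630e-03, -3.93319273e+01,  1.88928956e+01,  4.19794902e+00,
       -2.59515706e-03,  8.24234121e-06]), 'position': array([266.43634669, 564.7822496 , 230.32153313]), 'ee_rot': array([ 9.75791266e-01, -2.18701650e-01, -1.71473492e-04,  9.82164531e-04]), 'contact_force': array([ 0.87810023, -0.3704724 , -0.24345361]), 'wrist_torque': array([-0.00667866,  0.00903846, -0.01458599]), 'gripper_width': 85.19632893841325}
```

View pics/top0.png

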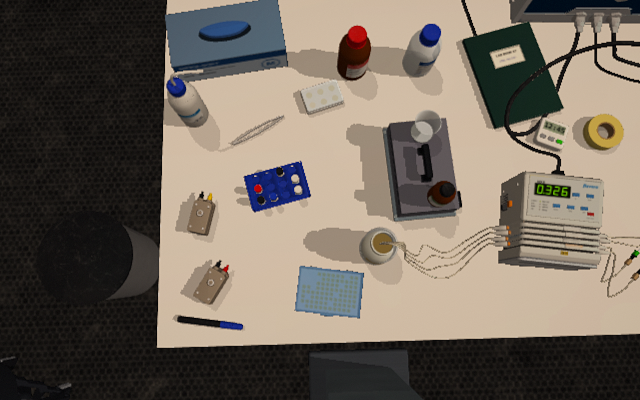

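View pics/side0.png

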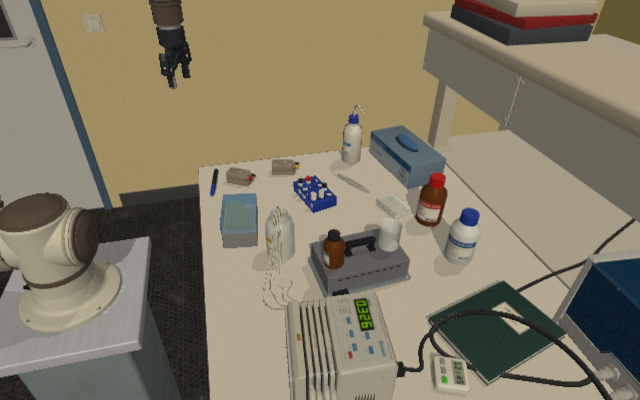

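Both modules are at top-view pixels (201,214) and (213,283), fittings up and to the right. The hood is at (423,170), with the bottle at (442,193) and the beaker at (427,125). Next I measure.

Run:
```python
from h import *
im=cv2.imread('pics/top0.png');d=np.load('top0.npy');w=cloud('top',d)
def sel(z0,z1,box,nm,extra=None):
    u0,v0,u1,v1=box;m=np.zeros(d.shape,np.uint8);s=w[v0:v1,u0:u1,2]
    m[v0:v1,u0:u1]=((s>z0)&(s<z1))
    m=cv2.morphologyEx(m,cv2.MORPH_OPEN,np.ones((3,3)))
    P=w[m>0]; 
    if len(P)<5: print(nm,'none');return
    r=cv2.minAreaRect(P[:,:2].astype(np.float32))
    print(nm,len(P),'med',np.median(P,0).round(1),'rect',np.round(r[0],1),np.round(r[1],1),round(r[2],1),'z',P[:,2].min().round(1),P[:,2].max().round(1),'mean',P.mean(0).round(1))
print('table',np.nanmedian(w[300:330,400:500,2]),np.nanmedian(w[100:150,290:340,2]))
sel(50,66,(370,90,480,235),'hoodtop')
sel(72,92,(400,130,440,190),'handle')
sel(125,155,(415,170,480,215),'bottlecap')
sel(100,170,(405,90,450,145),'beaker')
sel(28,45,(175,185,225,245),'modA')
sel(28,45,(185,250,240,315),'modB')
sel(110,140,(350,220,410,270),'waste')
for n,b in(('cap',(425,175,470,215)),):
    pass
cv2.imwrite('pics/crop.png',cv2.resize(np.hstack([im[80:230,370:490],im[175:325,170:290]]),None,fx=3.2,fy=3.2,interpolation=2))
```

```text
table -0.8059767377833229 -0.3774806806545308
hoodtop 4032 med [623.9 -65.8  59.6] rect [625.4 -79.9] [190.7 118. ] 3.7 z 50.1 65.8 mean [622.9 -73.   59.5]
handle 102 med [671.6 -70.8  84.3] rect [647.1 -75.6] [99.8 22. ] 11.6 z 72.3 92.0 mean [660.5 -68.4  83.5]
bottlecap 204 med [555.  -98.2 143.3] rect [556.2 -99.5] [26.1 25.4] 76.2 z 125.0 147.7 mean [555.3 -98.3 140.8]
beaker 249 med [701.4 -81.8 113.5] rect [693.9 -79. ] [48.8 49.4] 87.8 z 100.2 124.4 mean [697.2 -81.6 112.5]
modA 601 med [537.  377.3  33.2] rect [539.7 377.9] [38.9 70.9] 76.6 z 28.4 42.4 mean [537.3 377.8  33.3]
modB 653 med [398.3 355.9  33. ] rect [399.9 355.3] [38.7 70.7] 57.5 z 28.2 41.1 mean [398.3 355.9  33.1]
waste 9 med [448.8 -15.6 135.1] rect [449.  -16.2] [3.7 6. ] 7.3 z 127.9 138.9 mean [449.  -16.1 133.5]
```

View pics/crop.png

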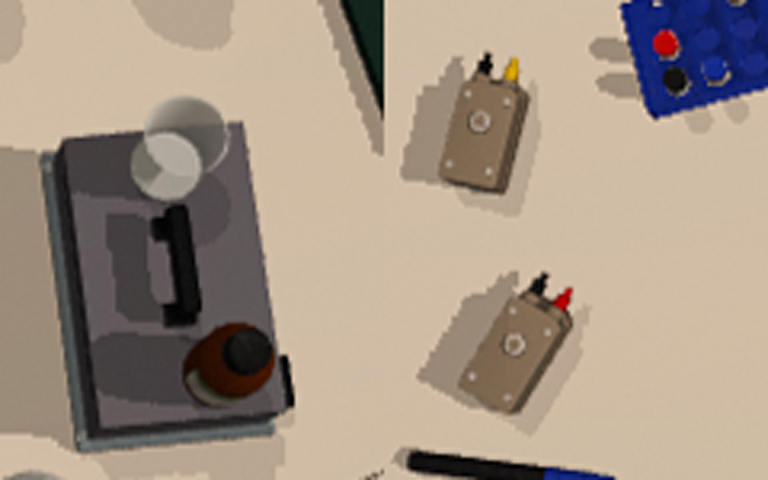

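The crop shows the bottle on the hood's near end and the beaker on its far end. Both modules have their fittings towards the upper right. The measured sizes agree with the given ones: hood 190.7x118 mm, cap 26 mm, beaker 49 mm, and bottle top at about 147 mm. I start with the bottle and turn the jaws so they close along world y.

>>> send_rows(steps=[[[0, 0, 0, -0.11, 1], [0, 0, 0, -0.11, 1], [0, 0, 0, -0.11, 1], [0, 0, 0, -0.11, 1], [0, 0, 0, 0, 1]]])

```text
clock: 0.52
position: [265.7, 563.2, 227.0]
ee_rot: [1.0, 0.009, -0.002, 0.004]
contact_force: [0.3, -0.5, 0.4]
gripper_width: 85.1
```

```bash
cat >> h.py <<'E'
def go(x,y,z,a=None):
    s=arm.read_state();q=s['ee_rot'];from scipy.spatial.transform import Rotation as Ro
    R=Ro.from_quat(q).as_matrix();p=np.array(s['position']);d=R.T@(np.array([x,y,z])-p)
    a0=np.degrees(np.arctan2(R[1,0],R[0,0]))
    print('t',round(s['clock'],2),'pos',p.round(1),'a',a0.round(2),'down',R[:,2].round(4),'w',round(s['gripper_width'],1),'F',np.array(s['contact_force']).round(1))
    print('delta cm',(d/10).round(2),'turn',None if a is None else round(np.radians(a0-a),4))
E
python3 -c "
from h import *
go(556,-99,200,0)"
```

```text
t 0.52 pos [265.7 563.2 227. ] a 1.08 down [-0.0033 -0.008  -1.    ] w 85.1 F [ 0.3 -0.5  0.4]
delta cm [27.78 66.74  3.13] turn 0.0188
```

>>> send_rows(steps=[[[1.5, 3.6, 0, 0.002, 1], [1.5, 3.6, 0, 0.002, 1], [1.5, 3.6, 0, 0.002, 1], [1.5, 3.6, 0, 0.002, 1], [1.5, 3.6, 0, 0.002, 1], [1.5, 3.6, 0, 0.002, 1], [1.5, 3.6, 0, 0.002, 1], [1.5, 3.6, 0, 0.002, 1], [1.5, 3.6, 0, 0.002, 1], [0, 0, 0, 0, 1]]])

```text
clock: 1.35
position: [402.2, 226.0, 224.4]
ee_rot: [1.0, -0.012, -0.003, 0.007]
contact_force: [-0.1, 0.7, -0.4]
gripper_width: 85.5
```

```bash
python3 -c "
from h import *
go(556,-99,190,0)"
```

```text
t 1.35 pos [402.2 226.  224.4] a -1.43 down [-0.0069 -0.0141 -0.9999] w 85.5 F [-0.1  0.7 -0.4]
delta cm [16.21 32.06  3.79] turn -0.025
```

>>> send_rows(steps=[[[1.8, 3.6, 0.3, 0, 1], [1.8, 3.6, 0.3, 0, 1], [1.8, 3.6, 0.3, 0, 1], [1.8, 3.6, 0.3, 0, 1], [1.8, 3.6, 0.3, 0, 1], [1.8, 3.6, 0.3, 0, 1], [1.8, 3.6, 0.3, 0, 1], [1.8, 3.6, 0.3, -0.025, 1], [1.8, 3.2, 0.3, 0, 1], [0, 0, 0, 0, 1]]])

```text
clock: 2.18
position: [558.0, -109.3, 199.4]
ee_rot: [1.0, -0.012, -0.002, 0.005]
contact_force: [1.0, 1.3, 0.4]
gripper_width: 85.6
```

```bash
python3 -c "
from h import *
go(556,-99,77,0)
im,d=look('top','t1');w=cloud('top',d);look('side','s1')
for n,b,z in(('cap',(425,170,480,215),(125,155)),):
    m=np.zeros(d.shape,bool);u0,v0,u1,v1=b;s=w[v0:v1,u0:u1,2];m[v0:v1,u0:u1]=(s>z[0])&(s<z[1]);print(m.sum(),w[m].mean(0))
a=cv2.imread('pics/s1.png')[180:340,260:450];cv2.imwrite('pics/s1c.png',cv2.resize(a,None,fx=3,fy=3))"
```

```text
t 2.18 pos [ 558.  -109.3  199.4] a -1.41 down [-0.0039 -0.0107 -0.9999] w 85.6 F [1.  1.3 0.4]
delta cm [-0.18 -1.16 12.23] turn -0.0245
5 [ 562.13229848 -111.17089554  142.92254112]
```

View pics/s1c.png

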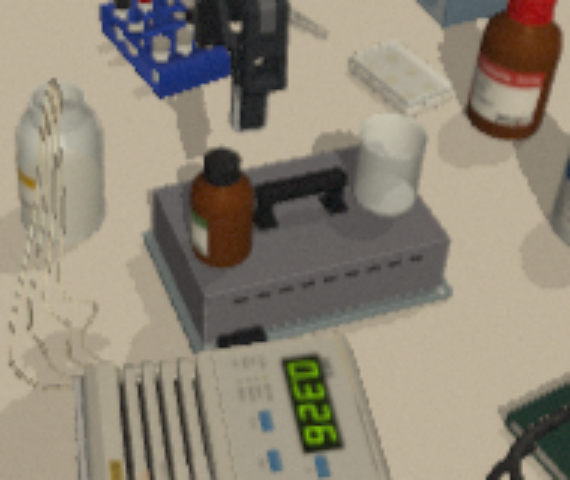

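The side view shows the bottle upright with free space on both jaw sides. The gripper is above it. I descend.

>>> send_rows(steps=[[[-0.2, -1.1, 0, -0.024, 1], [0, 0, 2.5, 0, 1], [0, 0, 2.5, 0, 1], [0, 0, 2.5, 0, 1], [0, 0, 2.5, 0, 1], [0, 0, 1.5, 0, 1], [0, 0, 0, 0, 1], [0, 0, 0, 0, 1]]])

```text
clock: 2.95
position: [552.6, -80.5, 85.6]
ee_rot: [1.0, 0.009, 0.002, 0.004]
contact_force: [0.3, 0.4, -0.3]
gripper_width: 85.1
```

```bash
python3 -c "
from h import *
go(556,-99,77,0)"
```

```text
t 2.95 pos [552.6 -80.5  85.6] a 1.04 down [ 0.0036 -0.0073 -1.    ] w 85.1 F [ 0.3  0.4 -0.3]
delta cm [0.3  1.85 0.87] turn 0.0182
```

>>> send_rows(steps=[[[0.1, 0.6, 0, 0, 1], [0.1, 0.6, 0.4, 0.018, 1], [0.1, 0.6, 0.4, 0, 1], [0, 0, 0, 0, 1], [0, 0, 0, 0, 1]]])

```text
clock: 3.37
position: [559.0, -97.1, 82.7]
ee_rot: [1.0, 0.002, 0.007, 0.003]
contact_force: [0.5, 0.2, -0.3]
gripper_width: 85.6
```

```bash
python3 -c "
from h import *
go(556,-99,77,0)"
```

```text
t 3.37 pos [559.  -97.1  82.7] a 0.18 down [ 0.0134 -0.0067 -0.9999] w 85.6 F [ 0.5  0.2 -0.3]
delta cm [-0.31  0.19  0.57] turn 0.0032
```

```bash
python3 -c "
from h import *
for i in range(6):
    look('top'); go(556,-99,77,0)"
```

```text
t 3.42 pos [559.  -97.1  82.7] a 0.18 down [ 0.0134 -0.0067 -0.9999] w 85.5 F [ 0.6 -0.   0.7]
delta cm [-0.31  0.18  0.56] turn 0.0032
t 3.47 pos [558.8 -97.   82.5] a 0.2 down [ 0.013  -0.0067 -0.9999] w 85.2 F [-0.3  0.7  0.3]
delta cm [-0.29  0.2   0.55] turn 0.0034
t 3.52 pos [558.7 -96.8  82.4] a 0.21 down [ 0.0127 -0.0067 -0.9999] w 85.2 F [-1.   0.5 -0.3]
delta cm [-0.28  0.21  0.54] turn 0.0037
t 3.57 pos [558.6 -96.7  82.3] a 0.21 down [ 0.0125 -0.0067 -0.9999] w 85.2 F [-0.1 -0.2  0.9]
delta cm [-0.27  0.22  0.53] turn 0.0038
t 3.62 pos [558.6 -96.7  82.2] a 0.22 down [ 0.0123 -0.0067 -0.9999] w 85.2 F [-0.  -0.1  0.9]
delta cm [-0.26  0.23  0.52] turn 0.0039
t 3.67 pos [558.5 -96.6  82.2] a 0.24 down [ 0.0122 -0.0067 -0.9999] w 85.3 F [ 0.4 -0.5 -1.3]
delta cm [-0.26  0.24  0.52] turn 0.0041
```

>>> send_rows(steps=[[[-0.2, 0.2, 0.5, 0, 1], [0, 0, 0.2, 0, 0.6], [0, 0, 0, 0, 0], [0, 0, 0, 0, 0], [0, 0, 0, 0, 0], [0, 0, 0, 0, 0], [0, 0, 0, 0, 0], [0, 0, 0, 0, 0]]])

```text
clock: 4.33
position: [556.6, -98.9, 74.7]
ee_rot: [1.0, 0.002, 0.006, 0.004]
contact_force: [-0.0, -0.9, 0.6]
gripper_width: 41.3
```

```bash
python3 -c "
from h import *
go(556,-99,190,-90)"
```

```text
t 4.33 pos [556.6 -98.9  74.7] a 0.28 down [ 0.0122 -0.0073 -0.9999] w 41.3 F [-0.  -0.9  0.6]
delta cm [  0.08   0.1  -11.53] turn 1.5757
```

>>> send_rows(steps=[[[0, 0, -0.8, 0, 0], [0, 0, -1.6, 0, 0], [0, 0, -2.0, 0, 0], [0, 0, -2.0, 0, 0], [0, 0, -2.0, 0, 0], [0, 0, -2.0, 0, 0], [0, 0, -1.2, 0, 0], [0, 0, -0.6, 0, 0], [0, 0, -0.1, 0, 0], [0, 0, -0.1, 0, 0]]])

```text
clock: 5.17
position: [552.3, -97.5, 205.4]
ee_rot: [1.0, 0.002, 0.003, 0.003]
contact_force: [-0.7, 0.1, -1.0]
gripper_width: 41.1
```

>>> send_rows(steps=[[[0, 0, 0, 0.06, 0], [0, 0, 0, 0.12, 0], [0, 0, 0, 0.12, 0], [0, 0, 0, 0.12, 0], [0, 0, 0, 0.12, 0], [0, 0, 0, 0.12, 0], [0, 0, 0, 0.12, 0], [0, 0, 0, 0.12, 0], [0, 0, 0, 0.12, 0], [0, 0, 0, 0.12, 0]]])

```text
clock: 6.0
position: [545.4, -97.1, 193.5]
ee_rot: [0.83, -0.557, -0.006, 0.007]
contact_force: [0.4, -0.3, -1.5]
gripper_width: 41.2
```

>>> send_rows(steps=[[[0, 0, 0, 0.12, 0], [0, 0, 0, 0.12, 0], [0, 0, 0, 0.12, 0], [0, 0, 0, 0.05, 0], [0, 0, 0, 0, 0], [0, 0, 0, 0, 0]]])

```text
clock: 6.5
position: [541.0, -96.9, 185.4]
ee_rot: [-0.692, 0.722, 0.01, -0.014]
contact_force: [-0.1, -0.3, -1.5]
gripper_width: 41.4
```

```bash
python3 -c "
from h import *
go(482,112,190,-90)
look('top','t2')
look('side','s2')
"
```

```text
t 6.5 pos [541.  -96.9 185.4] a -92.4 down [-0.0338 -0.0046 -0.9994] w 41.4 F [-0.1 -0.3 -1.5]
delta cm [-20.62   6.79  -0.35] turn -0.0419
```

View pics/s2.png

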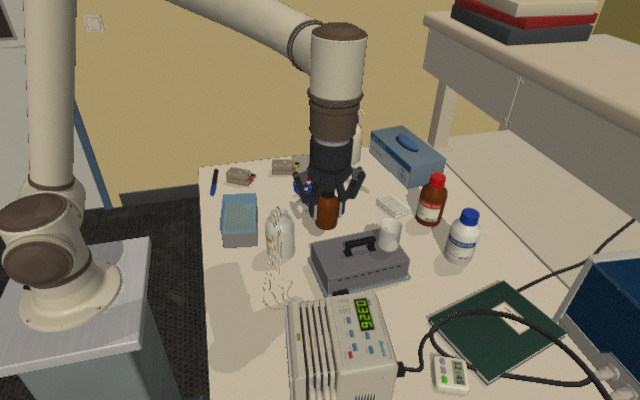

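The bottle is in the jaws at about (328,208), clear of the hood, and the beaker is still on it at (390,235). The tool tilt has crept up, so I check whether it settles.

```bash
python3 -c "
from h import *
for i in range(4):
    look('top');
    go(482,112,190,-90);print(arm.read_state()['joint_efforts'].round(1),arm.read_state()['joints'].round(4))
"
```

```text
t 6.65 pos [541.4 -96.9 186. ] a -92.41 down [-0.0325 -0.0046 -0.9995] w 41.4 F [-1.1  0.  -1.1]
delta cm [-20.62   6.83  -0.3 ] turn -0.0421
[ -0.  -34.3  17.6   4.   -0.1   0. ] [ 1.1810e-01  3.1120e-01 -2.2350e-01  9.0000e-04 -1.0689e+00 -1.6080e-01]
t 6.7 pos [541.5 -96.9 186.2] a -92.42 down [-0.032  -0.0047 -0.9995] w 41.7 F [ 0.  -0.3 -1.3]
delta cm [-20.62   6.84  -0.28] turn -0.0422
[ -0.  -34.3  17.6   4.   -0.1   0. ] [ 1.1810e-01  3.1100e-01 -2.2320e-01  1.0000e-03 -1.0689e+00 -1.6090e-01]
t 6.75 pos [541.6 -96.9 186.4] a -92.43 down [-0.0318 -0.0046 -0.9995] w 41.2 F [ 0.1 -0.3 -0.5]
delta cm [-20.62   6.85  -0.27] turn -0.0425
[ -0.  -34.3  17.6   4.   -0.1   0. ] [ 1.181e-01  3.108e-01 -2.231e-01  1.000e-03 -1.069e+00 -1.612e-01]
t 6.8 pos [541.7 -96.9 186.5] a -92.44 down [-0.0314 -0.0046 -0.9995] w 41.2 F [ 0.3  0.3 -0.7]
delta cm [-20.62   6.86  -0.26] turn -0.0426
[ -0.  -34.3  17.7   4.   -0.1   0. ] [ 1.181e-01  3.107e-01 -2.230e-01  1.000e-03 -1.069e+00 -1.613e-01]
```

>>> send_rows(steps=[[[-2, 0.7, 0, 0, 0], [-3, 1, 0, 0, 0], [-3, 1, 0, 0, 0], [-3, 1, 0, 0, 0], [-3, 1, 0, 0, 0], [-3, 1, 0, -0.04, 0], [-2, 0.7, 0, 0, 0]]])

```text
clock: 7.38
position: [485.2, 98.9, 187.9]
ee_rot: [-0.704, 0.71, 0.008, -0.011]
contact_force: [-0.4, -0.1, -0.9]
gripper_width: 41.3
```

```bash
python3 -c "
from h import *
for i in range(3):
    look('top');
    go(482,112,190,-90);print(arm.read_state()['joint_efforts'].round(1),arm.read_state()['joints'].round(4))
"
```

```text
t 7.43 pos [484.7 100.9 188.1] a -90.39 down [-0.0275 -0.0032 -0.9996] w 41.1 F [-1.2  1.8 -1.4]
delta cm [-1.1   0.28 -0.19] turn -0.0069
[ -0.  -28.   17.5   4.1  -0.1  -0.1] [ 0.527   0.2168 -0.3456 -0.0129 -1.0339 -0.5272]
t 7.48 pos [485.2  99.4 188.1] a -90.37 down [-0.0277 -0.0041 -0.9996] w 41.5 F [ 0.2 -0.4 -0.7]
delta cm [-1.26  0.33 -0.19] turn -0.0064
[  0.8 -29.3  17.3   3.8  -0.   -0.2] [ 0.524   0.2172 -0.3453 -0.012  -1.0343 -0.5242]
t 7.53 pos [485.5  98.1 188. ] a -90.44 down [-0.028  -0.0046 -0.9996] w 41.3 F [-0.1 -0.8 -0.8]
delta cm [-1.38  0.36 -0.2 ] turn -0.0076
[  0.8 -29.3  17.4   3.9  -0.   -0. ] [ 0.5216  0.2176 -0.3452 -0.0116 -1.0346 -0.5233]
```

>>> send_rows(steps=[[[-0.8, 0.2, 1.0, 0, 0], [-0.4, 0.1, 2.0, 0, 0], [0, 0, 2.5, 0, 0], [0, 0, 2.5, 0, 0], [0, 0, 2.5, 0, 0], [0, 0, 2.0, 0, 0], [0, 0, 1.0, 0, 0], [0, 0, 0.5, 0, 0], [0, 0, 0, 0, 0]]])

```text
clock: 8.28
position: [480.7, 106.5, 39.7]
ee_rot: [-0.701, 0.713, 0.007, -0.01]
contact_force: [0.4, -0.8, -1.1]
gripper_width: 41.5
```

```bash
python3 -c "
from h import *
go(480,112,15,-90)
"
```

```text
t 8.28 pos [480.7 106.5  39.7] a -91.03 down [-0.0241 -0.0029 -0.9997] w 41.5 F [ 0.4 -0.8 -1.1]
delta cm [-0.56  0.02  2.46] turn -0.018
```

>>> send_rows(steps=[[[-0.3, 0, 0.7, -0.01, 0], [-0.2, 0, 0.6, 0, 0], [0, 0, 0.4, 0, 0], [0, 0, 0.3, 0, 0], [0, 0, 0.2, 0, 0], [0, 0, 0.1, 0, 0]]])

```text
clock: 8.78
position: [482.7, 112.3, 16.5]
ee_rot: [-0.704, 0.71, 0.007, -0.007]
contact_force: [-0.1, -0.9, -1.0]
gripper_width: 41.1
```

```bash
python3 -c "
from h import *
look('top')
go(480,112,15,-90)
"
```

```text
t 8.83 pos [482.7 112.3  16.5] a -90.46 down [-1.880e-02 -3.000e-04 -9.998e-01] w 41.2 F [ 0.5  0.5 -0.9]
delta cm [0.04 0.26 0.15] turn -0.0081
```

>>> send_rows(steps=[[[0, 0, 0.15, 0, 0], [0, 0, 0.1, 0, 0], [0, 0, 0, 0, 0], [0, 0, 0, 0, 0.6], [0, 0, 0, 0, 0.7], [0, 0, 0, 0, 0.72]]])

```text
clock: 9.33
position: [486.9, 114.2, 16.3]
ee_rot: [-0.705, 0.709, 0.005, -0.002]
contact_force: [0.3, 0.8, 0.0]
gripper_width: 61.3
```

```bash
python3 -c "
from h import *
go(480,112,15,-90)
"
```

```text
t 9.33 pos [486.9 114.2  16.3] a -90.34 down [-0.009   0.0038 -1.    ] w 61.3 F [0.3 0.8 0. ]
delta cm [0.23 0.69 0.14] turn -0.006
```

>>> send_rows(steps=[[[0, 0.2, -0.8, 0, 0.72], [0, 0.1, -1.5, 0, 0.72], [0, 0, -2.5, 0, 0.72], [0, 0, -2.5, 0, 0.72], [0, 0, -2.5, 0, 0.75], [0, 0, -2.5, 0, 1], [0, 0, -2.5, 0, 1], [0, 0, -2, 0, 1], [0, 0, -1, -0.05, 1], [0, 0, 0, -0.12, 1]]])

```text
clock: 10.17
position: [479.7, 111.1, 206.3]
ee_rot: [0.764, -0.646, -0.007, 0.006]
contact_force: [-0.0, 0.9, -0.2]
gripper_width: 85.2
```

>>> send_rows(steps=[[[0, 0, 0, -0.12, 1], [0, 0, 0, -0.12, 1], [0, 0, 0, -0.12, 1], [0, 0, 0, -0.12, 1], [0, 0, 0, -0.12, 1], [0, 0, 0, -0.12, 1], [0, 0, 0, -0.12, 1], [0, 0, 0, -0.12, 1], [0, 0, 0, -0.12, 1], [0, 0, 0, -0.12, 1]]])

```text
clock: 11.0
position: [470.1, 108.1, 212.2]
ee_rot: [0.997, -0.076, -0.012, -0.0]
contact_force: [-0.1, 0.7, -0.6]
gripper_width: 85.4
```

```bash
python3 -c "
from h import *
go(694,-79,200,0)
look('top','t3');look('side','s3')
"
```

```text
t 11.0 pos [470.1 108.1 212.2] a -8.77 down [-0.0248  0.0021 -0.9997] w 85.4 F [-0.1  0.7 -0.6]
delta cm [25.   15.08  0.62] turn -0.153
```

View pics/s3.png

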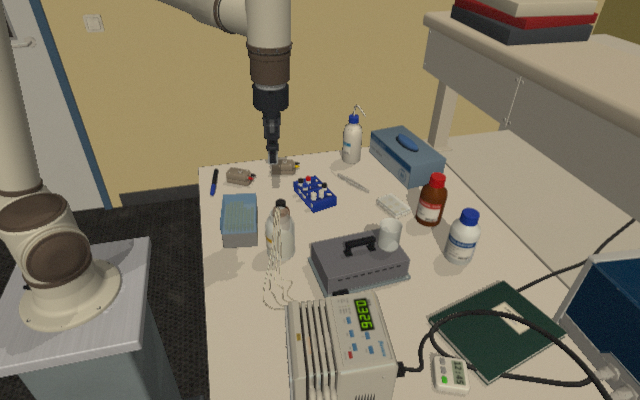

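The bottle stands upright behind the waste bottle, with its cap at (281,205). The hood hasn't moved. Next is the beaker.

>>> send_rows(steps=[[[0, 0, 0, -0.1, 1], [0, 0, 0, -0.05, 1], [2, 1.4, 0, 0, 1], [3, 2.4, 0, 0, 1], [3, 2.4, 0, 0, 1], [3, 2.4, 0, 0, 1], [3, 2.4, 0, 0, 1], [2.6, 2, 0, 0, 1], [1.5, 1.3, 0, 0, 1], [0.5, 0.5, 0, 0, 1]]])

```text
clock: 11.93
position: [654.6, -49.4, 208.3]
ee_rot: [1.0, -0.017, -0.015, -0.002]
contact_force: [-0.2, 0.1, 0.2]
gripper_width: 85.3
```

```bash
python3 -c "
from h import *
look('top');look('top')
go(694,-79,70,0)
"
```

```text
t 12.03 pos [653.2 -48.2 208.3] a -1.8 down [-0.0314  0.004  -0.9995] w 85.1 F [-0.7  0.   0.9]
delta cm [ 4.61  2.99 13.68] turn -0.0313
```

>>> send_rows(steps=[[[1.2, 0.8, 0.5, -0.03, 1], [1.5, 1, 1, 0, 1], [1.2, 0.8, 2, 0, 1], [0.6, 0.3, 1.5, 0, 1], [0, 0, 0.5, 0, 1], [0, 0, 0, 0, 1]]])

```text
clock: 12.53
position: [692.1, -71.5, 153.6]
ee_rot: [1.0, -0.001, -0.016, -0.003]
contact_force: [-0.5, -0.2, -0.2]
gripper_width: 85.5
```

```bash
python3 -c "
from h import *
look('top');look('top')
go(694,-79,71,0)
"
```

```text
t 12.63 pos [692.9 -71.5 155.2] a -0.05 down [-0.0291  0.0063 -0.9996] w 85.5 F [ 0.  -0.8  0.7]
delta cm [0.36 0.8  8.41] turn -0.0009
```

>>> send_rows(steps=[[[0.1, 0.4, 0.3, 0, 1], [0.1, 0.3, 1.2, 0, 1], [0.05, 0.1, 2, 0, 1], [0, 0, 2, 0, 1], [0, 0, 1.5, 0, 1], [0, 0, 0.6, 0, 1], [0, 0, 0.2, 0, 1]]])

```text
clock: 13.22
position: [695.2, -78.4, 80.3]
ee_rot: [1.0, 0.0, -0.008, -0.003]
contact_force: [0.9, 0.7, 0.6]
gripper_width: 85.3
```

```bash
python3 -c "
from h import *
look('top');look('top')
go(694,-79,71,0)
"
```

```text
t 13.32 pos [695.6 -78.3  81.1] a 0.05 down [-0.0149  0.0069 -0.9999] w 85.6 F [-0.3 -0.7  0.7]
delta cm [-0.15  0.08  1.01] turn 0.0008
```

>>> send_rows(steps=[[[0, 0.1, 0.6, 0, 1], [0, 0, 0.3, 0, 0.7], [0, 0, 0, 0, 0.3], [0, 0, 0, 0, 0.1], [0, 0, 0, 0, 0], [0, 0, 0, 0, 0], [0, 0, 0, 0, 0], [0, 0, 0, 0, 0]]])

```text
clock: 13.98
position: [698.5, -79.3, 76.4]
ee_rot: [1.0, 0.001, -0.003, -0.004]
contact_force: [-0.4, -0.0, -0.0]
gripper_width: 48.8
```

```bash
python3 -c "
from h import *
go(694,-79,71,0)
"
```

```text
t 13.98 pos [698.5 -79.3  76.4] a 0.08 down [-0.0056  0.0071 -1.    ] w 48.8 F [-0.4 -0.  -0. ]
delta cm [-0.44 -0.03  0.54] turn 0.0014
```

>>> send_rows(steps=[[[0, 0, 0, 0, 0], [0, 0, -0.5, 0, 0], [0, 0, -1, 0, 0], [0, 0, -1.8, 0, 0], [0, 0, -2, 0, 0], [0, 0, -2, 0, 0], [0, 0, -2, 0, 0], [0, 0, -1.6, 0, 0], [0, 0, -0.8, 0, 0]]])

```text
clock: 14.73
position: [697.8, -80.5, 200.2]
ee_rot: [1.0, 0.001, -0.005, -0.003]
contact_force: [-0.1, -0.1, -0.2]
gripper_width: 48.7
```

>>> send_rows(steps=[[[-1.2, -1.2, 0, 0, 0], [-2.4, -2.4, 0, 0, 0], [-2.7, -2.7, 0, 0, 0], [-2.7, -2.7, 0, 0, 0], [-2.7, -2.7, 0, 0, 0], [-2.7, -2.7, 0, 0, 0], [-2.7, -2.7, 0, 0, 0], [-2.7, -2.7, 0, 0, 0], [-2.7, -2.7, 0, 0, 0], [-2.7, -2.7, 0, 0, 0]]])

```text
clock: 15.57
position: [441.3, 175.2, 207.7]
ee_rot: [1.0, -0.006, 0.001, -0.004]
contact_force: [1.1, 2.0, 0.2]
gripper_width: 48.8
```

```bash
python3 -c "
from h import *
go(385,240,180,0)
"
```

```text
t 15.57 pos [441.3 175.2 207.7] a -0.67 down [ 0.0022  0.0072 -1.    ] w 48.8 F [1.1 2.  0.2]
delta cm [-5.71 -6.4   2.8 ] turn -0.0117
```

>>> send_rows(steps=[[[-2.0, -2.2, 0.5, 0, 0], [-1.8, -2, 0.5, 0, 0], [-1, -1.2, 0.5, 0, 0], [-0.4, -0.6, 1, -0.01, 0], [0, 0, 2, 0, 0], [0, 0, 2, 0, 0], [0, 0, 2, 0, 0]]])

```text
clock: 16.15
position: [384.6, 247.4, 129.9]
ee_rot: [1.0, 0.006, 0.008, -0.012]
contact_force: [-0.1, -0.8, 0.1]
gripper_width: 48.8
```

```bash
python3 -c "
from h import *
look('top');look('top')
go(385,242,17,0)
"
```

```text
t 16.25 pos [382.8 245.  127.5] a 0.65 down [ 0.01    0.0175 -0.9998] w 48.7 F [-0.7 -0.3 -0.5]
delta cm [ 0.1   0.5  11.04] turn 0.0113
```

>>> send_rows(steps=[[[0, 0.2, 1, 0, 0], [0, 0.1, 2, 0.01, 0], [0, 0, 2.2, 0, 0], [0, 0, 2, 0, 0], [0, 0, 1.2, 0, 0], [0, 0, 0.7, 0, 0], [0, 0, 0.4, 0, 0], [0, 0, 0.1, 0, 0]]])

```text
clock: 16.92
position: [390.8, 249.4, 38.0]
ee_rot: [1.0, 0.001, 0.012, -0.015]
contact_force: [-0.1, -0.2, -0.4]
gripper_width: 48.3
```

```bash
python3 -c "
from h import *
look('top');look('top')
go(385,242,16.5,0)
"
```

```text
t 17.02 pos [390.9 249.7  38.5] a 0.16 down [ 0.0237  0.03   -0.9993] w 48.9 F [ 0.2 -1.1 -1.2]
delta cm [-0.65  0.83  2.16] turn 0.0027
```

>>> send_rows(steps=[[[-0.3, 0.4, 0.5, 0, 0], [-0.3, 0.3, 0.5, 0, 0], [0, 0.1, 0.5, 0, 0], [0, 0, 0.35, 0, 0], [0, 0, 0.25, 0, 0], [0, 0, 0.1, 0, 0]]])

```text
clock: 17.52
position: [387.0, 244.2, 17.4]
ee_rot: [1.0, 0.002, 0.015, -0.019]
contact_force: [0.9, 0.9, -0.0]
gripper_width: 49.3
```

```bash
python3 -c "
from h import *
look('top')
go(385,242,16.4,0)
"
```

```text
t 17.57 pos [387.  244.2  17.3] a 0.21 down [ 0.0297  0.0372 -0.9989] w 48.8 F [ 1.2  1.3 -0.8]
delta cm [-0.2   0.22  0.08] turn 0.0036
```

>>> send_rows(steps=[[[0, 0, 0.1, 0, 0], [0, 0, 0.05, 0, 0.5], [0, 0, 0, 0, 0.62], [0, 0, -0.1, 0, 0.75], [0, 0, -0.3, 0, 0.75], [0, 0, -1, 0, 0.75], [0, 0, -2, 0, 0.75], [0, 0, -2.5, 0, 0.75], [0, 0, -2.5, 0, 0.75], [0, 0, -2.5, 0, 1]]])

```text
clock: 18.4
position: [381.7, 239.0, 123.9]
ee_rot: [1.0, 0.002, 0.011, -0.015]
contact_force: [0.1, -0.3, 0.0]
gripper_width: 74.4
```

>>> send_rows(steps=[[[0, 0, -2.5, 0, 1], [0, 0, -2.5, 0, 1], [0, 0, -2, 0.1, 1], [0, 0, -1, 0.12, 1], [0, 0, 0, 0.12, 1], [0, 0, 0, 0.12, 1], [0, 0, 0, 0.12, 1], [0, 0, 0, 0.12, 1], [0, 0, 0, 0.12, 1], [0, 0, 0, 0.12, 1]]])

```text
clock: 19.23
position: [374.4, 228.6, 212.2]
ee_rot: [0.883, -0.469, 0.001, -0.016]
contact_force: [0.6, -0.3, 0.3]
gripper_width: 85.2
```

```bash
python3 -c "
from h import *
go(625,-80,170,-86.3)
im,d=look('top','t4');np.save('t4.npy',d)
im2,_=look('side','s4')
cv2.imwrite('pics/t4v.png',np.hstack([im[:,150:500],im2[120:,180:450].repeat(1,0)]) if 0 else im)
"
```

```text
t 19.23 pos [374.4 228.6 212.2] a -55.88 down [ 0.0173  0.0271 -0.9995] w 85.2 F [ 0.6 -0.3  0.3]
delta cm [39.65 -3.32  3.82] turn 0.5309
```

View pics/t4.png

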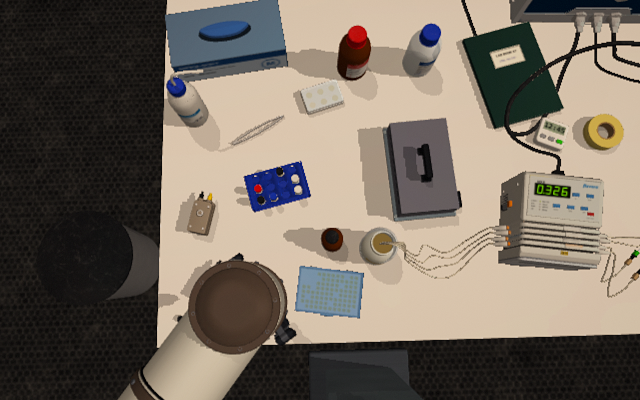

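The bottle stands at (332,238) and the hood is now clear at (423,170). The arm hides the beaker here, so I check it in the side view and measure the hood again.

Run:
```python
from h import *
d=np.load('t4.npy');w=cloud('top',d);im=cv2.imread('pics/t4.png')
def sel(z0,z1,box,nm):
    u0,v0,u1,v1=box;m=np.zeros(d.shape,np.uint8);s=w[v0:v1,u0:u1,2];m[v0:v1,u0:u1]=((s>z0)&(s<z1))
    m=cv2.morphologyEx(m,cv2.MORPH_OPEN,np.ones((2,2)));P=w[m>0]
    r=cv2.minAreaRect(P[:,:2].astype(np.float32));print(nm,len(P),'rect',np.round(r[0],1),np.round(r[1],1),round(r[2],2),'mean',P.mean(0).round(1),'medz',np.median(P[:,2]).round(1))
sel(50,66,(370,90,480,235),'hoodtop'); sel(74,90,(405,130,440,190),'handle')
# image edges: handle dark mask ray-cast at z=83
g=im.max(2);m=np.zeros_like(g);m[135:190,412:438]=(g[135:190,412:438]<35)
c=max(cv2.findContours(m,0,1)[0],key=cv2.contourArea)
P=ray('top',c[:,0,:],83);r=cv2.minAreaRect(P[:,:2].astype(np.float32));print('handle rgb',np.round(r[0],1),np.round(r[1],1),r[2])
a=cv2.imread('pics/s4.png')[150:310,200:420];cv2.imwrite('pics/s4c.png',cv2.resize(a,None,fx=3,fy=3))
```

```text
hoodtop 5057 rect [635.3 -91.9] [205.4 137.6] 5.24 mean [nan nan nan] medz nan
handle 12 rect [614.5 -75. ] [45.9  7.8] 12.07 mean [607.1 -77.4  82.4] medz 88.1
handle rgb [624.  -76.7] [75.2 23. ] 4.026679039001465
```

View pics/s4c.png

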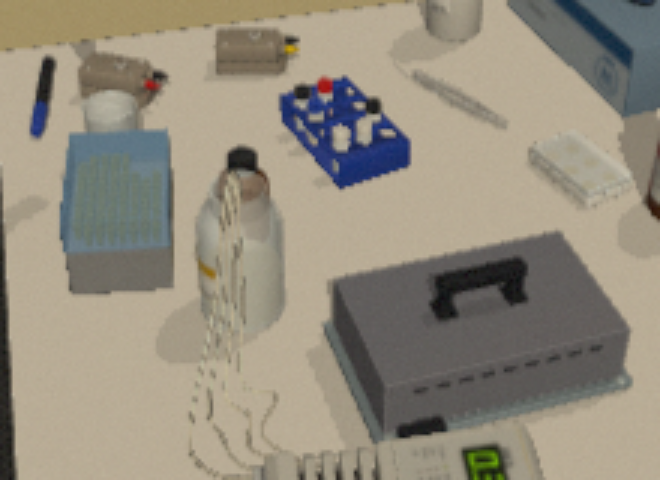

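The beaker stands upright behind the tip box and the hood is still seated. The handle is at about (624,-77), yaw 4°. I turn and move to it.

>>> send_rows(steps=[[[0, 0, 0, -0.1, 1], [0, 0, 0, -0.12, 1], [0, 0, 0, -0.12, 1], [0, 0, 0, -0.12, 1], [0, 0, 0, -0.12, 1], [0, 0, 0, -0.12, 1], [0, 0, 0, -0.12, 1], [0, 0, 0, -0.12, 1], [0, 0, 0, -0.1, 1], [0, 0, 0, 0, 1]]])

```text
clock: 20.17
position: [369.9, 222.8, 209.1]
ee_rot: [0.998, 0.065, 0.004, -0.009]
contact_force: [-1.2, -0.0, 0.5]
gripper_width: 85.6
```

```bash
python3 -c "
from h import *
go(625,-79,170,4)
"
```

```text
t 20.17 pos [369.9 222.8 209.1] a 7.42 down [ 0.007   0.0175 -0.9998] w 85.6 F [-1.2 -0.   0.5]
delta cm [21.36 33.29  3.56] turn 0.0598
```

>>> send_rows(steps=[[[1.2, 1.8, 0, 0, 1], [2.1, 3.3, 0, 0, 1], [2.1, 3.3, 0.3, 0, 1], [2.1, 3.3, 0.3, 0, 1], [2.1, 3.3, 0.3, 0, 1], [2.1, 3.3, 0.3, 0, 1], [2.1, 3.3, 0.3, 0, 1], [2.1, 3.3, 0.3, 0, 1], [2.1, 3.3, 0.3, 0, 1], [1.2, 1.6, 0.3, 0, 1]]])

```text
clock: 21.0
position: [606.0, -57.5, 179.9]
ee_rot: [0.998, 0.07, 0.002, -0.009]
contact_force: [1.0, 1.1, -0.2]
gripper_width: 85.2
```

```bash
python3 -c "
from h import *
look('top');look('top')
go(625,-79,110,4)
"
```

```text
t 21.1 pos [605.3 -57.  178.8] a 7.88 down [ 0.0012  0.0184 -0.9998] w 85.1 F [-0.8  0.2 -0.6]
delta cm [1.62 2.57 6.84] turn 0.0676
```

>>> send_rows(steps=[[[0.5, 0.8, 1, 0.03, 1], [0.6, 0.9, 1.5, 0.03, 1], [0.3, 0.6, 1.5, 0, 1], [0.1, 0.2, 1.2, 0, 1], [0, 0, 0.6, 0, 1], [0, 0, 0.2, 0, 1]]])

```text
clock: 21.6
position: [621.1, -79.1, 113.5]
ee_rot: [0.999, 0.035, -0.001, -0.01]
contact_force: [0.3, 0.8, -1.4]
gripper_width: 85.2
```

```bash
python3 -c "
from h import *
look('top');look('top')
go(625,-79,69,4)
"
```

```text
t 21.7 pos [621.6 -79.  114.4] a 4.09 down [-0.002   0.0193 -0.9998] w 85.5 F [-0.   0.1  0.7]
delta cm [0.35 0.11 4.54] turn 0.0016
```

>>> send_rows(steps=[[[0.1, 0, 0.6, 0, 1], [0.1, 0, 1, 0, 1], [0.1, 0, 1, 0, 1], [0, 0, 0.8, 0, 1], [0, 0, 0.4, 0, 0.9], [0, 0, 0.2, 0, 0.7]]])

```text
clock: 22.2
position: [626.4, -76.3, 74.0]
ee_rot: [0.999, 0.037, 0.003, -0.01]
contact_force: [-0.3, 0.5, 0.3]
gripper_width: 66.6
```

```bash
python3 -c "
from h import *
look('top');look('top')
go(625,-79,69,4)
"
```

```text
t 22.3 pos [626.3 -76.4  74.2] a 4.21 down [ 0.004   0.0196 -0.9998] w 59.9 F [-0.6 -0.1 -0.6]
delta cm [-0.15  0.26  0.51] turn 0.0037
```

Close on the handle.

>>> send_rows(steps=[[[0, 0.25, 0.3, 0, 0.5], [0, 0, 0.1, 0, 0.3], [0, 0, 0, 0, 0], [0, 0, 0, 0, 0], [0, 0, 0, 0, 0], [0, 0, 0, 0, 0], [0, 0, 0, 0, 0], [0, 0, 0, 0, 0]]])

```text
clock: 22.97
position: [627.3, -79.4, 71.0]
ee_rot: [0.999, 0.037, 0.004, -0.01]
contact_force: [0.5, -0.4, -0.3]
gripper_width: 12.4
```

```bash
python3 -c "
from h import *
look('top');look('top')
go(625,-79,69,4)
"
```

```text
t 23.07 pos [627.3 -79.4  71. ] a 4.19 down [ 0.0065  0.0195 -0.9998] w 13.0 F [ 0.4  0.1 -0.3]
delta cm [-0.23 -0.06  0.2 ] turn 0.0033
```

>>> send_rows(steps=[[[0, 0, -0.3, 0, 0], [0, 0, -0.7, 0, 0], [0, 0, -1.2, 0, 0], [0, 0, -1.5, 0, 0], [0, 0, -1.5, 0, 0], [0, 0, -1, 0, 0], [0, 0, -0.6, 0, 0], [0, 0, -0.3, 0, 0]]])

```text
clock: 23.73
position: [623.2, -80.4, 142.3]
ee_rot: [0.999, 0.036, -0.002, -0.011]
contact_force: [0.7, -0.4, -2.2]
gripper_width: 12.7
```

```bash
python3 -c "
from h import *
look('top')
go(625,85,140,0)
"
```

```text
t 23.78 pos [623.5 -80.4 142.7] a 4.1 down [-0.0033  0.021  -0.9998] w 13.2 F [ 0.2  0.2 -1.4]
delta cm [  1.34 -16.48   0.62] turn 0.0716
```

>>> send_rows(steps=[[[0, -0.8, 0, 0, 0], [0, -1.7, 0, 0.01, 0], [0.1, -2.3, 0, 0.01, 0], [0.1, -2.6, 0, 0.01, 0], [0.1, -2.6, 0, 0.01, 0], [0.1, -2.3, 0, 0.01, 0], [0.1, -1.7, 0, 0.01, 0], [0, -1, 0, 0, 0], [0, -0.5, 0, 0, 0], [0, -0.2, 0, 0, 0]]])

```text
clock: 24.62
position: [616.2, 85.6, 137.8]
ee_rot: [1.0, 0.002, -0.009, -0.01]
contact_force: [-0.2, -0.1, -2.4]
gripper_width: 12.8
```

```bash
python3 -c "
from h import *
look('top');look('top')
go(625,83,61,0)
"
```

```text
t 24.72 pos [616.2  84.7 137.9] a 0.23 down [-0.0183  0.0198 -0.9996] w 12.9 F [-0.3 -0.1 -2.4]
delta cm [1.02 0.32 7.67] turn 0.004
```

>>> send_rows(steps=[[[0.3, 0.1, 0.6, 0, 0], [0.2, 0.1, 1.2, 0, 0], [0.2, 0, 1.5, 0, 0], [0.1, 0, 1.3, 0, 0], [0, 0, 0.9, 0, 0], [0, 0, 0.5, 0, 0], [0, 0, 0.2, 0, 0], [0, 0, 0.1, 0, 0]]])

```text
clock: 25.38
position: [623.8, 76.6, 67.7]
ee_rot: [1.0, -0.002, -0.01, -0.009]
contact_force: [-0.7, -0.6, -3.1]
gripper_width: 12.8
```

```bash
python3 -c "
from h import *
look('top');look('top')
go(625,83,61,0)
look('side','s5')
"
```

```text
t 25.48 pos [623.9  76.9  68.3] a -0.26 down [-0.0195  0.019  -0.9996] w 12.8 F [ 0.2  0.9 -3. ]
delta cm [ 0.12 -0.6   0.74] turn -0.0045
```

View pics/s5.png

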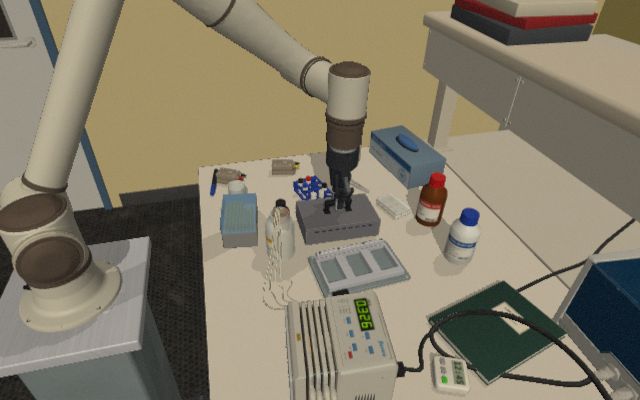

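The side view shows the hood held just above the bench, clear of the block, whose three pockets are now visible. The beaker at (236,187) and the bottle are upright. I lower the hood and release it.

>>> send_rows(steps=[[[0, -0.4, 0.3, 0, 0], [0, -0.2, 0.25, 0, 0], [0, 0, 0.15, 0, 0], [0, 0, 0.15, 0, 0], [0, 0, 0.1, 0, 0], [0, 0, 0.1, 0, 0]]])

```text
clock: 26.03
position: [625.8, 85.3, 61.8]
ee_rot: [1.0, -0.001, -0.006, -0.01]
contact_force: [-3.2, 1.5, 1.5]
gripper_width: 12.8
```

```bash
python3 -c "
from h import *
look('top');look('top')
go(625,83,61,0)
"
```

```text
t 26.13 pos [625.8  85.3  61.8] a -0.14 down [-0.0122  0.021  -0.9997] w 12.9 F [-1.2  1.1  2.2]
delta cm [-0.08  0.23  0.08] turn -0.0025
```

>>> send_rows(steps=[[[0, 0, 0.05, 0, 0.3], [0, 0, 0, 0, 0.6], [0, 0, 0, 0, 0.8], [0, 0, -0.5, 0, 0.8], [0, 0, -1.5, 0, 0.8], [0, 0, -2.5, 0, 0.8], [0, 0, -2.5, 0, 0.8], [0, 0, -2.5, 0, 0.8], [0, 0, -2, 0, 0.8], [0, 0, -1, 0, 0.8]]])

```text
clock: 26.97
position: [628.6, 81.6, 191.3]
ee_rot: [1.0, -0.001, -0.006, -0.01]
contact_force: [1.4, 0.8, 0.4]
gripper_width: 68.3
```

Run:
```python
from h import *
go(539,378,180,-13)
im,d=look('top','t6');np.save('t6.npy',d);w=cloud('top',d)
cv2.imwrite('pics/t6c.png',np.vstack([cv2.resize(im[100:240,360:480],None,fx=3,fy=3,interpolation=2)]))
for nm,(u0,v0,u1,v1) in dict(A=(165,180,230,245),B=(165,245,245,318)).items():
    m=np.zeros(d.shape,np.uint8);s=w[v0:v1,u0:u1,2];m[v0:v1,u0:u1]=((s>30)&(s<37))
    m=cv2.morphologyEx(m,cv2.MORPH_OPEN,np.ones((3,3)));P=w[m>0]
    if len(P): r=cv2.minAreaRect(P[:,:2].astype(np.float32));print(nm,len(P),'rect',np.round(r[0],1),np.round(r[1],1),round(r[2],2),'mean',P.mean(0).round(1))
```

```text
t 26.97 pos [628.6  81.6 191.3] a -0.14 down [-0.0112  0.0195 -0.9997] w 68.3 F [1.4 0.8 0.4]
delta cm [ -9.02 -29.59   1.81] turn 0.2245
A 525 rect [537.4 378.2] [39.1 66.6] 77.54 mean [537.5 378.1  33.2]
B 537 rect [368.7 362.3] [38.3 65. ] 60.76 mean [368.7 362.3  33.2]
```

View pics/t6.png

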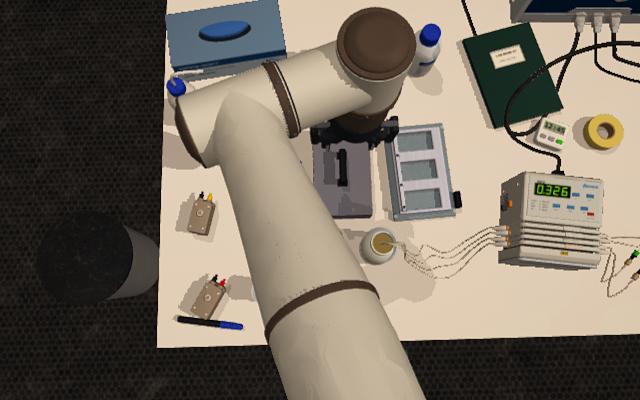

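The view shows the hood on the bench at (342,178) and the block at (420,170) with empty pockets. Module B was knocked aside and is now at (368.7,362.3). I take module A first.

>>> send_rows(steps=[[[-0.5, -1.8, 0, 0.02, 0.9], [-1, -3.4, 0, 0.04, 0.9], [-1, -3.6, 0, 0.04, 0.9], [-1, -3.6, 0, 0.04, 0.9], [-0.5, -3.6, 0, 0.04, 0.9], [-0.5, -3.6, 0, 0.04, 0.9], [0, -3.6, 0, 0, 0.9], [0, -3, 0, 0, 0.9], [0, -1.5, 0, 0, 0.9], [0, -0.5, 0, 0, 0.9]]])

```text
clock: 27.85
position: [621.0, 372.4, 190.6]
ee_rot: [0.993, -0.12, -0.009, -0.008]
contact_force: [0.8, 0.0, -0.6]
gripper_width: 76.6
```

Run:
```python
from h import *
im,d=look('top','t7');np.save('t7.npy',d);look('top')
go(537.4,378.2,100,-12.5)
w=cloud('top',d)
# nest plate top rect by height, and pocket contours by depth
u0,v0,u1,v1=375,110,470,230
s=w[v0:v1,u0:u1]
for a,b in((16,30),):
    m=((s[...,2]>a)&(s[...,2]<b)).astype(np.uint8);P=s[m>0];r=cv2.minAreaRect(P[:,:2].astype(np.float32));print('nest',len(P),np.round(r[0],1),np.round(r[1],1),round(r[2],2),'medz',np.median(P[:,2]))
cv2.imwrite('pics/t7c.png',cv2.resize(im[v0:v1,u0:u1],None,fx=5,fy=5,interpolation=2))
```

```text
t 27.95 pos [620.7 370.6 190.4] a -13.87 down [-0.0169  0.0162 -0.9997] w 76.9 F [0.7 0.4 0.5]
delta cm [-8.08  1.37  9.19] turn -0.0239
nest 2081 [626.9 -90.2] [181.4 130.7] 5.1 medz 20.499804328335077
```

View pics/t7c.png

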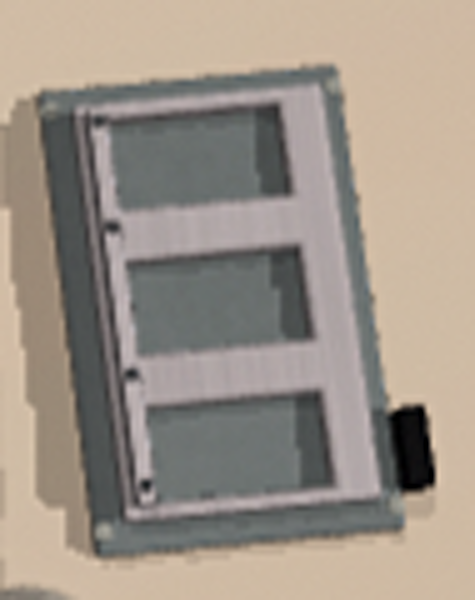

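The block crop shows three pockets and the stop bar on the left. The black box on the right spoiled the depth rectangle, so I measure the pockets by ray casting at z=21. Meanwhile I approach module A.

Run:
```python
from h import *
im=cv2.imread('pics/t7.png')
# rectify plane z=21: world rect x 500..750, y -170..10, 4px/mm ; col = (10-y)*4,row=(750-x)*4
W=np.array([[750,10],[750,-170],[500,-170],[500,10]],float)
src=np.float32([proj('top',[x,y,21]) for x,y in W]);dst=np.float32([[(10-y)*4,(750-x)*4] for x,y in W])
r=cv2.warpPerspective(im,cv2.getPerspectiveTransform(src,dst),(720,1000),flags=cv2.INTER_CUBIC)
hsv=cv2.cvtColor(r,cv2.COLOR_BGR2HSV);g=cv2.GaussianBlur(r,(0,0),2)
print('plate',r[480,620-0],'samples',[tuple(r[500,c]) for c in range(150,620,50)])
m=((g[...,2].astype(int)-g[...,1]>2)&(g[...,2]>140)&(g[...,2]<215)&(g[...,2].astype(int)-g[...,0]<18)).astype(np.uint8)*255
m=cv2.morphologyEx(m,cv2.MORPH_OPEN,np.ones((7,7)))
cs,h=cv2.findContours(m,cv2.RETR_CCOMP,1)
for c,hh in zip(cs,h[0]):
    if cv2.contourArea(c)<8000: continue
    q=cv2.minAreaRect(c);print('hole' if hh[3]>=0 else 'out','x',round(750-q[0][1]/4,1),'y',round(10-q[0][0]/4,1),'size',np.round(np.array(q[1])/4,1),round(q[2],2))
o=r.copy();cv2.drawContours(o,cs,-1,(0,0,255),1);cv2.imwrite('pics/rect.png',cv2.resize(o,None,fx=.6,fy=.6,interpolation=3))
```

```text
plate [164 188 209] samples [(np.uint8(103), np.uint8(103), np.uint8(109)), (np.uint8(135), np.uint8(135), np.uint8(142)), (np.uint8(111), np.uint8(113), np.uint8(107)), (np.uint8(108), np.uint8(110), np.uint8(104)), (np.uint8(110), np.uint8(110), np.uint8(106)), (np.uint8(112), np.uint8(113), np.uint8(107)), (np.uint8(105), np.uint8(105), np.uint8(101)), (np.uint8(106), np.uint8(105), np.uint8(112)), (np.uint8(162), np.uint8(162), np.uint8(173)), (np.uint8(113), np.uint8(115), np.uint8(110))]
out x 626.6 y -81.1 size [180.1 105.6] 86.69
hole x 625.6 y -77.9 size [43.8 76.5] 86.05
```

View pics/rect.png

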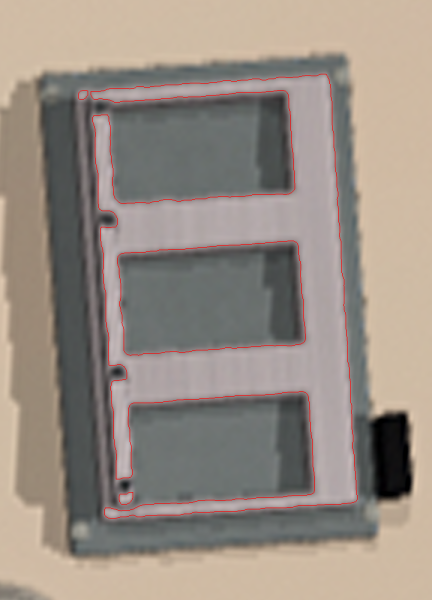

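>>> send_rows(steps=[[[-1.5, 0.3, 0.5, -0.02, 0.9], [-2.2, 0.4, 1.5, 0, 0.9], [-2.2, 0.4, 2, 0, 0.9], [-1.4, 0.2, 2, 0, 0.9], [-0.5, 0, 1.5, 0, 0.9], [-0.1, 0, 0.8, 0, 0.9], [0, 0, 0.2, 0, 0.9]]])

```text
clock: 28.53
position: [536.8, 365.0, 104.2]
ee_rot: [0.993, -0.116, -0.009, -0.006]
contact_force: [-0.2, -0.5, -0.7]
gripper_width: 76.7
```

```bash
python3 -c "
from h import *
look('top');look('top')
go(537.4,378.2,60,-12.5)
"
```

```text
t 28.63 pos [538.1 365.8 105.4] a -13.32 down [-0.0153  0.0159 -0.9998] w 76.9 F [ 0.1 -0.4  0.2]
delta cm [-0.27 -1.14  4.56] turn -0.0142
```

The rectified view gives the nest at (626.6,-81.1), 180x105.6 mm. The middle pocket's opening is 43.8x76.5 mm, against 44x78 expected, yaw about 3.7°. That puts pocket1 near (689,-79.6) and pocket3 near (563.3,-87.7). I descend on module A.

>>> send_rows(steps=[[[-0.1, -0.4, 0.5, -0.014, 0.9], [-0.1, -0.4, 1.2, 0, 0.9], [0, -0.3, 1.6, 0, 0.9], [0, 0, 1.5, 0, 0.9], [0, 0, 1, 0, 0.9], [0, 0, 0.5, 0, 0.9], [0, 0, 0.2, 0, 0.9]]])

```text
clock: 29.22
position: [544.4, 382.0, 40.8]
ee_rot: [0.994, -0.109, -0.004, -0.012]
contact_force: [0.9, 0.0, -0.6]
gripper_width: 76.8
```

```bash
python3 -c "
from h import *
look('top');look('top')
go(537.4,378.2,12,-12.5)
"
```

```text
t 29.32 pos [544.4 382.   41.4] a -12.55 down [-0.0046  0.0252 -0.9997] w 76.6 F [ 0.1 -0.1  0.1]
delta cm [-0.57  0.59  2.93] turn -0.0009
```

>>> send_rows(steps=[[[-0.3, 0.3, 0.5, 0, 0.9], [-0.3, 0.3, 0.8, 0, 0.9], [-0.1, 0.1, 0.7, 0, 0.8], [0, 0, 0.5, 0, 0.75], [-0.1, 0, 0.3, 0, 0.7], [0, 0, 0.1, 0, 0.7]]])

```text
clock: 29.82
position: [535.1, 378.2, 12.5]
ee_rot: [0.994, -0.109, -0.002, -0.014]
contact_force: [0.6, -0.5, -0.1]
gripper_width: 60.2
```

```bash
python3 -c "
from h import *
look('top');look('top')
go(537.4,378.2,12,-12.5)
"
```

```text
t 29.92 pos [535.5 378.4  12.8] a -12.53 down [-3.000e-04  2.920e-02 -9.996e-01] w 59.7 F [-0.2 -0.2  1.1]
delta cm [ 0.19 -0.02  0.08] turn -0.0005
```

>>> send_rows(steps=[[[0.15, 0, 0.05, 0, 0.5], [0, 0, 0, 0, 0.3], [0, 0, 0, 0, 0], [0, 0, 0, 0, 0], [0, 0, 0, 0, 0], [0, 0, 0, 0, 0], [0, 0, 0, 0, 0]]])

```text
clock: 30.5
position: [537.8, 378.8, 13.2]
ee_rot: [0.994, -0.109, -0.001, -0.015]
contact_force: [-0.6, -0.1, -0.7]
gripper_width: 37.1
```

Run:
```python
from h import *
im,d=look('top','t8');look('top')
go(537.4,378.2,110,-86.3)
```

```text
t 30.6 pos [537.7 378.8  13.2] a -12.52 down [ 0.001   0.0307 -0.9995] w 36.7 F [-1.2  0.2 -0.4]
delta cm [-0.07 -0.23 -9.68] turn 1.2876
```

>>> send_rows(steps=[[[0, 0, -0.5, 0, 0], [0, 0, -1, 0, 0], [0, 0, -1.8, 0, 0], [0, 0, -2.2, 0, 0], [0, 0, -2.2, 0, 0], [0, 0, -2.2, 0, 0], [0, 0, -1.8, 0, 0], [0, 0, -1, 0, 0], [0, 0, -0.5, 0.05, 0], [0, 0, 0, 0.1, 0]]])

```text
clock: 31.43
position: [535.3, 371.7, 152.6]
ee_rot: [0.982, -0.186, -0.005, -0.012]
contact_force: [1.2, 1.2, -3.8]
gripper_width: 36.8
```

>>> send_rows(steps=[[[0, 0, 0, 0.12, 0], [0, 0, -0.1, 0.12, 0], [0, 0, -0.1, 0.12, 0], [0, 0, -0.1, 0.12, 0], [0, 0, -0.1, 0.12, 0], [0, 0, -0.1, 0.12, 0], [0, 0, -0.1, 0.12, 0], [0, 0, -0.1, 0.12, 0], [0, 0, -0.1, 0.12, 0], [0, 0, -0.1, 0.06, 0]]])

```text
clock: 32.27
position: [531.5, 368.2, 162.0]
ee_rot: [0.708, -0.706, -0.013, -0.004]
contact_force: [0.1, -0.3, -2.8]
gripper_width: 37.0
```

Run:
```python
from h import *
look('top');look('top')
go(688.4,-69.6,150,-86.3)
```

```text
t 32.37 pos [531.7 368.3 162.2] a -89.48 down [-0.0124  0.0235 -0.9996] w 36.9 F [-0.1 -0.7 -3.6]
delta cm [ 43.95 -15.27  -0.  ] turn -0.0554
```

>>> send_rows(steps=[[[1.5, -0.5, 0, 0, 0], [3, -1, 0, 0, 0], [3.6, -1.2, 0, 0, 0], [3.6, -1.3, 0, -0.02, 0], [3.6, -1.3, 0, -0.02, 0], [3.6, -1.3, 0, 0, 0], [3.6, -1.3, 0, 0, 0], [3.6, -1.3, 0, 0, 0], [3.6, -1.3, 0, 0, 0], [3.6, -1.3, 0, 0, 0]]])

```text
clock: 33.2
position: [666.1, 31.0, 151.6]
ee_rot: [0.736, -0.676, -0.014, -0.004]
contact_force: [0.8, 0.1, -1.9]
gripper_width: 36.9
```

Run:
```python
from h import *
go(688.4,-69.6,150,-86.3)
```

```text
t 33.2 pos [666.1  31.  151.6] a -85.15 down [-0.0156  0.0246 -0.9996] w 36.9 F [ 0.8  0.1 -1.9]
delta cm [10.22 -1.37 -0.13] turn 0.0201
```

>>> send_rows(steps=[[[3, -0.5, 0, 0.01, 0], [2.6, -0.4, 0, 0.01, 0], [2, -0.3, 0, 0, 0], [1, -0.2, 0, 0, 0], [0.5, 0, 0.3, 0, 0], [0.2, 0, 0.5, 0, 0]]])

```text
clock: 33.7
position: [687.5, -77.4, 138.9]
ee_rot: [0.728, -0.685, -0.014, -0.003]
contact_force: [0.1, 0.4, -2.2]
gripper_width: 36.5
```

Run:
```python
from h import *
look('top');look('top');look('top')
go(688.4,-69.6,60,-86.3)
```

```text
t 33.85 pos [686.9 -75.4 138.2] a -86.42 down [-0.0194  0.0235 -0.9995] w 37.0 F [-0.1 -0.3 -2.4]
delta cm [-0.38 -0.33  7.82] turn -0.0022
```

>>> send_rows(steps=[[[-0.2, -0.2, 0.6, 0, 0], [-0.1, -0.1, 1.2, 0, 0], [0, 0, 1.5, 0, 0], [0, 0, 1.5, 0, 0], [0, 0, 1.2, 0, 0], [0, 0, 0.8, 0, 0], [0, 0, 0.4, 0, 0]]])

```text
clock: 34.43
position: [689.5, -60.4, 61.9]
ee_rot: [0.733, -0.68, -0.014, -0.004]
contact_force: [0.6, 0.5, -2.6]
gripper_width: 36.4
```

Run:
```python
from h import *
look('top');look('top');look('top')
go(688.4,-69.6,45,-86.3)
```

```text
t 34.58 pos [690.4 -61.1  63.6] a -85.73 down [-0.0137  0.0244 -0.9996] w 36.4 F [ 0.6 -1.5 -3. ]
delta cm [0.88 0.24 1.84] turn 0.01
```

>>> send_rows(steps=[[[0.2, 0.05, 0.2, 0.01, 0], [0.3, 0.1, 0.3, 0, 0], [0.2, 0.05, 0.3, 0, 0], [0.1, 0, 0.2, 0, 0], [0, 0, 0.1, 0, 0]]])

```text
clock: 35.0
position: [691.3, -69.9, 55.6]
ee_rot: [0.729, -0.684, -0.01, -0.007]
contact_force: [-0.5, 0.3, -2.7]
gripper_width: 36.6
```

Run:
```python
from h import *
look('top');look('top');look('top')
go(688.4,-69.6,45,-86.3)
im,d=look('top','t9');si,_=look('side','s9')
p=proj('side',[689,-80,20]).astype(int);q=proj('top',[689,-80,20]).astype(int);print(p,q)
a=cv2.resize(si[p[1]-60:p[1]+60,p[0]-65:p[0]+65],None,fx=3.07,fy=4,interpolation=2)
a=cv2.resize(si[p[1]-60:p[1]+60,p[0]-65:p[0]+65],None,fx=4,fy=4,interpolation=2);cv2.imwrite('pics/s9c.png',a)
```

```text
t 35.15 pos [691.3 -69.6  55.7] a -86.3 down [-0.006   0.0244 -0.9997] w 36.9 F [-1.4  0.5 -2.2]
delta cm [0.01 0.28 1.07] turn -0.0001
[382 258] [417 140]
```

View pics/s9c.png

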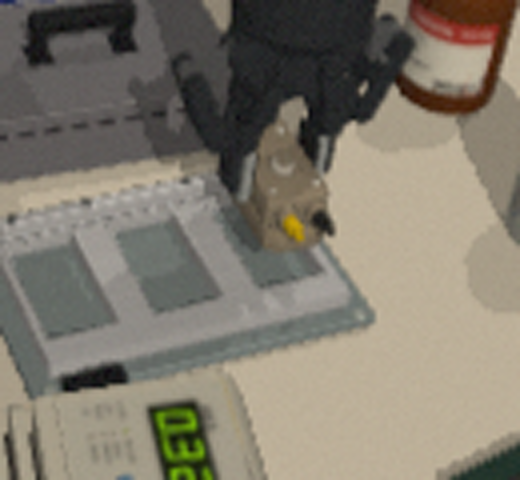

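The module hangs above pocket1 with its fittings towards the pump and looks aligned. I lower it slowly.

>>> send_rows(steps=[[[0, 0.1, 0.3, 0, 0], [0, 0.1, 0.4, 0, 0], [0.05, 0.1, 0.4, 0, 0], [0, 0, 0.3, 0, 0], [0, 0, 0.2, 0, 0], [0, 0, 0.1, 0, 0]]])

```text
clock: 35.75
position: [688.0, -69.3, 37.2]
ee_rot: [0.73, -0.684, -0.01, -0.007]
contact_force: [0.7, -0.3, -2.4]
gripper_width: 36.4
```

Run:
```python
from h import *
look('top');look('top');look('top')
go(688.5,-70,23.2,-86.3)
```

```text
t 35.9 pos [688.3 -69.3  37.7] a -86.26 down [-0.0048  0.0244 -0.9997] w 36.8 F [ 0.2 -0.  -2.6]
delta cm [ 0.1  -0.02  1.45] turn 0.0008
```

>>> send_rows(steps=[[[0.05, 0, 0.2, 0, 0], [0.03, 0, 0.3, 0, 0], [0, 0, 0.3, 0, 0], [0, 0, 0.2, 0, 0], [0, 0, 0.2, 0, 0], [0, 0, 0.1, 0, 0]]])

```text
clock: 36.4
position: [689.2, -69.9, 24.4]
ee_rot: [0.73, -0.684, -0.009, -0.008]
contact_force: [0.4, -0.0, -2.5]
gripper_width: 36.8
```

Run:
```python
from h import *
look('top');look('top')
go(688.5,-70,23.2,-86.3)
```

```text
t 36.5 pos [689.2 -69.9  24.6] a -86.24 down [-0.0025  0.0244 -0.9997] w 37.0 F [-0.4  0.1 -3.2]
delta cm [0.01 0.07 0.14] turn 0.0011
```

>>> send_rows(steps=[[[0, 0, 0.1, 0, 0], [0, 0, 0.1, 0, 0], [0, 0, 0.05, 0, 0.2], [0, 0, 0, 0, 0.55], [0, 0, 0, 0, 0.65], [0, 0, -0.2, 0, 0.7], [0, 0, -0.8, 0, 0.7], [0, 0, -1.8, 0, 0.7], [0, 0, -2.4, 0, 0.7], [0, 0, -2.4, 0, 0.7]]])

```text
clock: 37.33
position: [688.1, -72.0, 98.8]
ee_rot: [0.73, -0.683, -0.011, -0.006]
contact_force: [1.1, -0.0, 1.0]
gripper_width: 59.9
```

>>> send_rows(steps=[[[-1.5, 0, -2, -0.08, 0.9], [-2.5, 1.5, -1, -0.1, 0.9], [-2.5, 2.5, 0, -0.12, 0.9], [-2.5, 2.5, 0, -0.12, 0.9], [-2, 2.5, 0, -0.12, 0.9], [-2, 3, 0, -0.12, 0.9], [-2, 3, 0, -0.12, 0.9], [-2, 3, 0, -0.12, 0.9], [-2, 3, 0, -0.1, 0.9], [-1, 1.5, 0, 0, 0.9]]])

```text
clock: 38.17
position: [420.2, -35.9, 142.4]
ee_rot: [0.974, -0.228, 0.01, -0.016]
contact_force: [0.3, 0.4, -0.5]
gripper_width: 76.8
```

Run:
```python
from h import *
look('top')
go(368.7,362.3,120,-29.2)
im,d=look('top','t10');np.save('t10.npy',d);w=cloud('top',d)
def sel(nm,u0,v0,u1,v1,a,b):
    m=np.zeros(d.shape,np.uint8);s=w[v0:v1,u0:u1,2];m[v0:v1,u0:u1]=((s>a)&(s<b))
    m=cv2.morphologyEx(m,cv2.MORPH_OPEN,np.ones((3,3)));P=w[m>0]
    if len(P): r=cv2.minAreaRect(P[:,:2].astype(np.float32));print(nm,len(P),'rect',np.round(r[0],1),np.round(r[1],1),round(r[2],2),'mean',P.mean(0).round(1))
sel('B',165,245,245,318,30,37)
sel('seatedA',385,110,450,165,39,50)
cv2.imwrite('pics/t10c.png',cv2.resize(im[100:240,360:480],None,fx=4,fy=4,interpolation=2))
```

```text
t 38.22 pos [418.2 -36.9 142.3] a -26.58 down [ 0.0246  0.0262 -0.9994] w 76.9 F [-3.3 -2.1 -0.2]
delta cm [-22.31 -33.39   3.16] turn 0.0457
B 501 rect [369.2 362.2] [37.7 66. ] 59.97 mean [369.4 362.5  33.2]
seatedA 540 rect [688.1 -71.2] [38.5 68.5] 3.13 mean [687.5 -69.5  43.4]
```

View pics/t10.png

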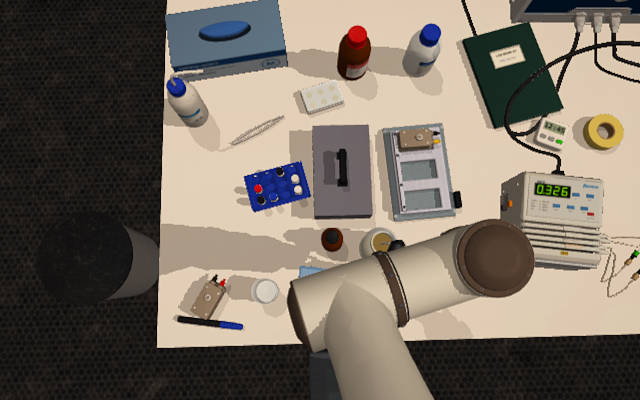

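Module A is seated in pocket1: its top is at 43.4 mm against 43.2 mm expected, centre (688,-70). Bottle (332,238), beaker (265,291) and hood are fine. My turn-plus-shift took the tool near the waste bottle, so I rise first.

>>> send_rows(steps=[[[0, 0, -1.5, 0, 0.9], [0, 0, -2.5, 0.02, 0.9], [0, 0, -2, 0.03, 0.9], [0, -1, -0.5, 0, 0.9], [-0.5, -2, 0, 0, 0.9], [-1.5, -2.5, 0, 0, 0.9], [-2, -3, 0, 0, 0.9], [-2, -3, 0, 0, 0.9], [-2, -3, 0, 0, 0.9], [-2, -3, 0, 0, 0.9]]])

```text
clock: 39.1
position: [429.0, 172.5, 223.8]
ee_rot: [0.965, -0.261, 0.019, -0.021]
contact_force: [0.5, -0.3, 0.2]
gripper_width: 76.9
```

Run:
```python
from h import *
go(369.2,362.2,120,-30)
```

```text
t 39.1 pos [429.  172.5 223.8] a -30.26 down [ 0.0473  0.0314 -0.9984] w 76.9 F [ 0.5 -0.3  0.2]
delta cm [-14.98 -12.84  10.68] turn -0.0046
```

>>> send_rows(steps=[[[-1.3, -3.5, 0, 0, 0.9], [-1.3, -3.5, 0, 0, 0.9], [-1.3, -3.5, 0, 0, 0.9], [-1.3, -3.5, 0, 0, 0.9], [-1.3, -3.5, 0, 0, 0.9], [-1.3, -3.5, 0, 0, 0.9], [0, -2, 0, 0, 0.9], [0, 0, 0.5, 0, 0.9], [0, 0, 0.5, 0, 0.9]]])

```text
clock: 39.85
position: [478.4, 443.0, 222.6]
ee_rot: [0.967, -0.253, 0.022, -0.027]
contact_force: [-0.3, -0.1, 0.2]
gripper_width: 76.8
```

Run:
```python
from h import *
look('top');look('top')
go(369.2,362.2,120,-30)
```

```text
t 39.95 pos [477.8 440.9 221.7] a -29.42 down [ 0.0531  0.038  -0.9979] w 76.8 F [ 0.2 -0.9 -0.6]
delta cm [-5.87 12.76  9.27] turn 0.0102
```

>>> send_rows(steps=[[[0, 0, 0, 0, 0.9], [0, 0, 0, 0, 0.9], [0, 0, 0, 0, 0.9], [0, 0, 0, 0, 0.9], [0, 0, 0, 0, 0.9], [0, 0, 0, 0, 0.9], [0, 0, 0, 0, 0.9], [0, 0, 0, 0, 0.9], [0, 0, 0, 0, 0.9], [0, 0, 0, 0, 0.9]]])

```text
clock: 40.78
position: [478.0, 436.5, 225.0]
ee_rot: [0.966, -0.255, 0.022, -0.027]
contact_force: [-0.1, -0.8, 0.7]
gripper_width: 76.9
```

Run:
```python
from h import *
go(369.2,362.2,120,-30)
```

```text
t 40.78 pos [478.  436.5 225. ] a -29.66 down [ 0.0553  0.0404 -0.9977] w 76.9 F [-0.1 -0.8  0.7]
delta cm [-6.07 12.46  9.58] turn 0.006
```

>>> send_rows(steps=[[[0, 0, -4, 0, 0.9], [0, 0, -4, 0, 0.9], [0, 0, -4, 0, 0.9], [0, 0, -4, 0, 0.9], [0, 0, 0, 0, 0.9]]])

```text
clock: 41.2
position: [468.4, 428.4, 386.6]
ee_rot: [0.966, -0.256, 0.02, -0.021]
contact_force: [-0.1, 0.3, 2.1]
gripper_width: 76.9
```

Run:
```python
from h import *
go(369.2,362.2,120,-30)
look('top');look('top');look('top');look('top')
go(369.2,362.2,120,-30); print(arm.read_state()['joints'].round(3))
```

```text
t 41.2 pos [468.4 428.4 386.6] a -29.69 down [ 0.0491  0.0305 -0.9983] w 76.9 F [-0.1  0.3  2.1]
delta cm [-6.07 11.99 25.93] turn 0.0054
t 41.4 pos [465.8 426.9 375.1] a -29.68 down [ 0.035   0.0176 -0.9992] w 76.9 F [0.3 0.2 0. ]
delta cm [-5.74 11.23 25.04] turn 0.0055
[ 1.007  0.322  0.257  0.02  -1.473  0.044]
```

A fast rise followed by a hold lowers the tilt. I now descend at a moderate pace towards module B.

>>> send_rows(steps=[[[-0.3, 0.6, 1, 0, 0.9], [-0.6, 1.2, 2, 0, 0.9], [-0.6, 1.2, 2, 0, 0.9], [-0.6, 1.2, 2, 0, 0.9], [-0.6, 1.2, 2, 0, 0.9], [-0.6, 1.2, 2, 0, 0.9], [-0.6, 1.2, 2, 0, 0.9], [-0.6, 1.2, 2, 0, 0.9], [-0.4, 0.9, 1.5, 0, 0.9], [-0.3, 0.5, 1, 0, 0.9]]])

```text
clock: 42.23
position: [366.6, 353.2, 170.7]
ee_rot: [0.966, -0.257, 0.01, 0.002]
contact_force: [0.2, 0.3, 0.5]
gripper_width: 76.7
```

Run:
```python
from h import *
look('top');look('top')
go(369.2,362.2,120,-30)
```

```text
t 42.33 pos [366.3 352.8 170.5] a -29.79 down [ 0.0169 -0.0116 -0.9998] w 77.1 F [-0.4  0.4 -0.1]
delta cm [-0.32 -0.96  5.04] turn 0.0036
```

>>> send_rows(steps=[[[-0.1, -0.3, 0.6, 0, 0.9], [-0.1, -0.3, 1.4, 0, 0.9], [0, -0.2, 1.8, 0, 0.9], [0, -0.1, 1.8, 0, 0.9], [0, 0, 1.8, 0, 0.9], [0, 0, 1.5, 0, 0.9], [0, 0, 1, 0, 0.9], [0, 0, 0.5, 0, 0.85], [0, 0, 0.2, 0, 0.8]]])

```text
clock: 43.08
position: [377.9, 369.0, 61.1]
ee_rot: [0.967, -0.256, 0.012, -0.002]
contact_force: [0.7, 0.7, 0.7]
gripper_width: 68.2
```

Run:
```python
from h import *
look('top');look('top')
go(369.2,362.2,12.5,-30)
```

```text
t 43.18 pos [377.9 369.1  61.8] a -29.7 down [ 0.0253 -0.0028 -0.9997] w 68.4 F [-0.4 -0.4  0. ]
delta cm [-0.53  1.08  4.91] turn 0.0053
```

>>> send_rows(steps=[[[-0.2, 0.4, 0.6, 0, 0.8], [-0.2, 0.4, 1, 0.005, 0.8], [-0.1, 0.2, 1.1, 0, 0.8], [-0.1, 0.1, 0.9, 0, 0.75], [-0.1, 0.1, 0.6, 0, 0.7], [0, 0, 0.3, 0, 0.7], [0, 0, 0.1, 0, 0.7]]])

```text
clock: 43.77
position: [368.2, 365.6, 18.0]
ee_rot: [0.966, -0.258, 0.014, -0.008]
contact_force: [0.8, -0.3, -0.1]
gripper_width: 59.7
```

Run:
```python
from h import *
look('top');look('top')
go(369.2,362.2,12.5,-30)
```

```text
t 43.87 pos [368.4 365.7  18.3] a -29.98 down [ 0.032   0.0091 -0.9994] w 59.7 F [ 0.1 -0.   0.4]
delta cm [0.23 0.28 0.58] turn 0.0003
```

>>> send_rows(steps=[[[0.15, 0.12, 0.3, 0, 0.7], [0.1, 0.1, 0.2, 0, 0.7], [0.02, 0, 0.05, 0, 0.5], [0, 0, 0, 0, 0.3], [0, 0, 0, 0, 0], [0, 0, 0, 0, 0], [0, 0, 0, 0, 0], [0, 0, 0, 0, 0], [0, 0, 0, 0, 0]]])

```text
clock: 44.62
position: [370.7, 363.2, 14.2]
ee_rot: [0.966, -0.259, 0.015, -0.01]
contact_force: [0.1, 0.4, -0.3]
gripper_width: 36.8
```

Run:
```python
from h import *
look('top')
go(369.2,362.2,12.5,-30)
```

```text
t 44.67 pos [370.7 363.2  14.2] a -29.99 down [ 0.0336  0.0119 -0.9994] w 36.6 F [-0.2 -0.8 -0.1]
delta cm [-0.08  0.17  0.16] turn 0.0001
```

>>> send_rows(steps=[[[0, 0, -0.5, 0, 0], [0, 0, -1.5, 0, 0], [0, 0, -3, 0, 0], [0, 0, -3.5, 0, 0], [0, 0, -3.5, 0, 0], [0, 0, -3.5, 0, 0], [0, 0, -3.5, 0, 0], [0, 0, -2, 0, 0], [0, 0, 0, 0.06, 0], [0, 0, 0, 0.12, 0]]])

```text
clock: 45.5
position: [360.0, 355.1, 230.1]
ee_rot: [0.937, -0.349, 0.01, -0.003]
contact_force: [-1.3, -0.1, -3.6]
gripper_width: 36.8
```

>>> send_rows(steps=[[[0, 0, 0, 0.12, 0], [0, 0, 0, 0.12, 0], [0, 0, 0, 0.12, 0], [0, 0, 0, 0.12, 0], [0, 0, 0, 0.12, 0], [0, 0, 0, 0.12, 0], [0, 0, 0, 0.08, 0], [0, 0, 0, 0, 0]]])

```text
clock: 46.17
position: [354.9, 349.6, 227.6]
ee_rot: [0.714, -0.7, 0.006, -0.002]
contact_force: [0.0, -0.4, -4.1]
gripper_width: 36.6
```

Run:
```python
from h import *
go(562.7,-77.7,180,-86.3)
```

```text
t 46.17 pos [354.9 349.6 227.6] a -88.93 down [ 0.0113 -0.0065 -0.9999] w 36.6 F [ 0.  -0.4 -4.1]
delta cm [ 43.08 -19.92   5.27] turn -0.0459
```

>>> send_rows(steps=[[[1.5, -0.7, 0, -0.02, 0], [3, -1.4, 0.2, -0.02, 0], [3.4, -1.6, 0.4, 0, 0], [3.4, -1.6, 0.4, 0, 0], [3.4, -1.6, 0.4, 0, 0], [3.4, -1.6, 0.4, 0, 0], [3.4, -1.6, 0.4, 0, 0], [3.4, -1.6, 0.4, 0, 0], [3.4, -1.6, 0.4, 0, 0], [3, -1.4, 0.2, 0, 0]]])

```text
clock: 47.0
position: [523.5, 38.7, 195.0]
ee_rot: [0.741, -0.672, 0.003, 0.0]
contact_force: [-0.8, 0.4, -3.4]
gripper_width: 36.4
```

Run:
```python
from h import *
go(562.7,-77.7,160,-86.3)
```

```text
t 47.0 pos [523.5  38.7 195. ] a -84.4 down [ 0.0038 -0.0044 -1.    ] w 36.4 F [-0.8  0.4 -3.4]
delta cm [11.95 -2.75  3.57] turn 0.0331
```

>>> send_rows(steps=[[[2.6, -0.6, 0.4, 0.015, 0], [2.4, -0.6, 0.4, 0.015, 0], [2, -0.4, 0.5, 0, 0], [1.5, -0.3, 0.5, 0, 0], [1, -0.2, 0.5, 0, 0], [0.5, -0.1, 0.5, 0, 0], [0.2, 0, 0.3, 0, 0], [0.1, 0, 0.2, 0, 0]]])

```text
clock: 47.67
position: [553.5, -73.9, 156.7]
ee_rot: [0.731, -0.682, -0.0, 0.003]
contact_force: [0.1, 1.1, -3.2]
gripper_width: 36.7
```

Run:
```python
from h import *
look('top');look('top');look('top')
go(562.7,-77.7,60,-86.3)
```

```text
t 47.82 pos [553.7 -73.3 157.4] a -85.94 down [-0.0039 -0.0039 -1.    ] w 36.9 F [-0.2  0.4 -3.4]
delta cm [ 0.47 -0.9   9.74] turn 0.0063
```

>>> send_rows(steps=[[[0.2, -0.3, 0.6, 0.006, 0], [0.1, -0.3, 1.2, 0, 0], [0.1, -0.2, 1.6, 0, 0], [0, 0, 1.6, 0, 0], [0, 0, 1.6, 0, 0], [0, 0, 1.2, 0, 0], [0, 0, 0.6, 0, 0], [0, 0, 0.2, 0, 0]]])

```text
clock: 48.48
position: [567.6, -71.9, 71.4]
ee_rot: [0.733, -0.681, 0.004, -0.002]
contact_force: [0.0, -0.5, -3.4]
gripper_width: 36.9
```

Run:
```python
from h import *
look('top');look('top');look('top')
go(562.7,-78,46,-86.3)
```

```text
t 48.63 pos [568.4 -72.   72.9] a -85.79 down [ 0.0117 -0.0027 -0.9999] w 36.8 F [ 0.3 -0.  -2.7]
delta cm [0.54 0.65 2.68] turn 0.009
```

>>> send_rows(steps=[[[0.15, 0.2, 0.4, 0.009, 0], [0.2, 0.2, 0.6, 0, 0], [0.1, 0.15, 0.6, 0, 0], [0.05, 0.1, 0.5, 0, 0], [0.05, 0, 0.3, 0, 0], [0, 0, 0.1, 0, 0], [0, 0, 0, 0, 0]]])

```text
clock: 49.22
position: [564.0, -78.7, 48.5]
ee_rot: [0.729, -0.684, 0.007, -0.005]
contact_force: [-0.2, -0.5, -3.2]
gripper_width: 36.9
```

Run:
```python
from h import *
look('top');look('top');look('top')
go(562.6,-78,38.5,-86.3)
```

```text
t 49.37 pos [564.5 -78.6  49.1] a -86.33 down [ 0.0193 -0.0022 -0.9998] w 37.0 F [-0.1  0.7 -2.9]
delta cm [-0.07  0.2   1.05] turn -0.0006
```

>>> send_rows(steps=[[[-0.03, 0.1, 0.3, 0, 0], [-0.02, 0.07, 0.3, 0, 0], [0, 0.05, 0.25, 0, 0], [0, 0.03, 0.1, 0, 0], [0, 0.02, 0.05, 0, 0], [0, 0, 0, 0, 0]]])

```text
clock: 49.87
position: [562.3, -78.0, 38.6]
ee_rot: [0.73, -0.684, 0.008, -0.006]
contact_force: [-0.1, -0.3, -3.8]
gripper_width: 36.3
```

Run:
```python
from h import *
look('top');look('top')
go(562.4,-78,24.2,-86.3)
```

```text
t 49.97 pos [562.5 -78.   38.8] a -86.31 down [ 0.0212 -0.002  -0.9998] w 36.6 F [-0.2  0.9 -3. ]
delta cm [-0.    0.04  1.46] turn -0.0001
```

Aligned. Insert.

>>> send_rows(steps=[[[0, 0.02, 0.2, 0, 0], [0, 0.03, 0.3, 0, 0], [0, 0.02, 0.3, 0, 0], [0, 0.02, 0.25, 0, 0], [0, 0.02, 0.2, 0, 0], [0, 0, 0.1, 0, 0]]])

```text
clock: 50.47
position: [562.3, -77.9, 24.6]
ee_rot: [0.73, -0.684, 0.009, -0.007]
contact_force: [-3.2, 4.1, 5.0]
gripper_width: 36.7
```

Run:
```python
from h import *
look('top');look('top')
go(562.4,-78,24.2,-86.3)
```

```text
t 50.57 pos [562.4 -78.   24.9] a -86.29 down [ 0.0229 -0.002  -0.9997] w 36.7 F [-0.5  0.1 -2.7]
delta cm [ 0.   -0.    0.07] turn 0.0002
```

>>> send_rows(steps=[[[0, 0, 0.08, 0, 0], [0, 0, 0.05, 0, 0.2], [0, 0, 0, 0, 0.5], [0, 0, 0, 0, 0.65], [0, 0, -0.2, 0, 0.7], [0, 0, -0.8, 0, 0.7], [0, 0, -1.8, 0, 0.7], [0, 0, -2.6, 0, 0.7], [0, 0, -2.6, 0, 0.7], [0, 0, -2.6, 0, 0.7]]])

```text
clock: 51.4
position: [558.5, -78.3, 131.8]
ee_rot: [0.73, -0.684, 0.007, -0.004]
contact_force: [0.1, 0.6, 0.4]
gripper_width: 59.6
```

>>> send_rows(steps=[[[-1.5, 0, -2.5, 0, 0.9], [-3, 0, -2, 0, 0.9], [-3.5, 0, 0, 0, 0.9], [-3.5, 0, 0, 0, 0.9], [-2, 0, 0, 0, 0.9], [0, 0, 0, -0.12, 0.9], [0, 0, 0, -0.12, 0.9], [0, 0, 0, -0.12, 0.9], [0, 0, 0, -0.12, 0.9], [0, 0, 0, -0.12, 0.9]]])

```text
clock: 52.23
position: [554.9, 63.8, 198.0]
ee_rot: [0.903, -0.429, 0.021, -0.013]
contact_force: [0.5, -0.5, -0.7]
gripper_width: 76.5
```

>>> send_rows(steps=[[[0, 0, 0, -0.12, 0.9], [0, 0, 0, -0.12, 0.9], [0, 0, 0, -0.12, 0.9], [0, 0, 0, -0.12, 0.9], [0, 0, 0, -0.12, 0.9], [0, 0, 0, -0.12, 0.9], [0, 0, 0, -0.12, 0.9], [0, 0, 0, -0.1, 0.9]]])

```text
clock: 52.9
position: [555.8, 63.9, 205.5]
ee_rot: [0.998, 0.047, 0.03, -0.002]
contact_force: [-0.8, -1.1, -0.8]
gripper_width: 76.7
```

Run:
```python
from h import *
go(625,83,170,0)
im,d=look('top','t11');w=cloud('top',d)
def sel(nm,u0,v0,u1,v1,a,b):
    m=np.zeros(d.shape,np.uint8);s=w[v0:v1,u0:u1,2];m[v0:v1,u0:u1]=((s>a)&(s<b))
    m=cv2.morphologyEx(m,cv2.MORPH_OPEN,np.ones((3,3)));P=w[m>0]
    if len(P): r=cv2.minAreaRect(P[:,:2].astype(np.float32));print(nm,len(P),'rect',np.round(r[0],1),np.round(r[1],1),round(r[2],2),'mean',P.mean(0).round(1))
sel('seatedA',385,110,450,160,39,50)
sel('seatedB',385,180,455,220,39,50)
sel('hood',300,100,380,225,45,56)
```

```text
t 52.9 pos [555.8  63.9 205.5] a 5.34 down [ 0.0598  0.0077 -0.9982] w 76.7 F [-0.8 -1.1 -0.8]
delta cm [ 6.84 -1.25  3.97] turn 0.0932
seatedB 585 rect [561.2 -77. ] [38.2 66.3] 3.29 mean [560.7 -76.5  43.5]
hood 738 rect [623.5  84.4] [201.  99.] 6.27 mean [566.8  73.5  49.3]
```

View pics/t11.png

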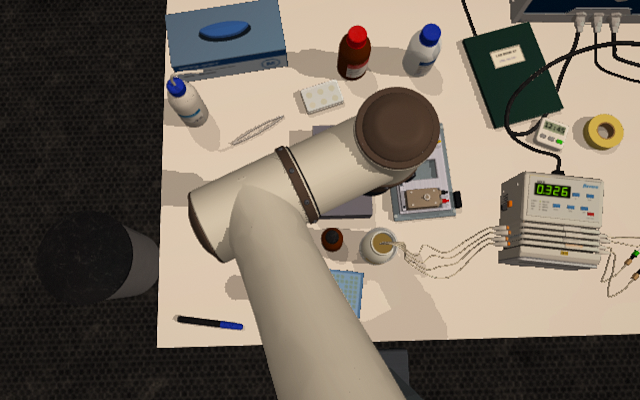

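Module B is seated in pocket3: its top is at 43.5 mm, centre (561,-77), fittings on the right. I reduce the tilt with a fast rise before gripping the hood.

>>> send_rows(steps=[[[0, 0, -4, 0.03, 0.9], [0, 0, -4, 0.03, 0.9], [0, 0, -4, 0.03, 0.9], [0, 0, -4, 0, 0.9], [0, 0, 0, 0, 0.9]]])

```text
clock: 53.37
position: [543.9, 60.7, 372.2]
ee_rot: [1.0, -0.005, 0.028, -0.002]
contact_force: [0.7, -0.1, 1.3]
gripper_width: 76.9
```

Run:
```python
from h import *
for i in range(8): look('top')
go(625,84,170,0)
```

```text
t 53.77 pos [540.8  60.7 360.5] a -0.52 down [ 3.530e-02  5.000e-04 -9.994e-01] w 76.8 F [0.2 0.1 0. ]
delta cm [ 7.72 -2.39 19.34] turn -0.009
```

>>> send_rows(steps=[[[0.5, -0.1, 1, 0, 0.9], [0.9, -0.3, 2, 0, 0.9], [0.9, -0.3, 2.2, 0, 0.9], [0.9, -0.3, 2.2, 0, 0.9], [0.9, -0.3, 2.2, 0, 0.9], [0.9, -0.3, 2.2, -0.009, 0.9], [0.9, -0.3, 2.2, 0, 0.9], [0.9, -0.3, 2.2, 0, 0.9], [0.6, -0.2, 2, 0, 0.9], [0.3, -0.1, 1, 0, 0.9]]])

```text
clock: 54.6
position: [628.3, 85.4, 153.0]
ee_rot: [1.0, -0.001, 0.014, 0.001]
contact_force: [0.3, 0.2, -0.1]
gripper_width: 76.9
```

Run:
```python
from h import *
look('top');look('top')
go(625.8,85,110,0)
d=np.load('t10.npy');w=cloud('top',d)
for a,b in((45,56),):
    m=np.zeros(d.shape,np.uint8);s=w[110:228,295:385,2];m[110:228,295:385]=((s>a)&(s<b));m=cv2.morphologyEx(m,cv2.MORPH_OPEN,np.ones((3,3)));P=w[m>0]
    r=cv2.minAreaRect(P[:,:2].astype(np.float32));print('hood',np.round(r[0],1),np.round(r[1],1),round(r[2],2),np.median(P[:,2]))
```

```text
t 54.7 pos [627.9  85.2 153.6] a -0.11 down [ 0.0273 -0.003  -0.9996] w 76.8 F [-0.2  0.2  0.3]
delta cm [-0.33  0.01  4.35] turn -0.0019
hood [624.1 102.7] [152.1 191.1] 89.64 49.34276341549815
```

>>> send_rows(steps=[[[-0.1, 0, 0.8, 0, 0.9], [-0.1, 0, 1.5, 0, 0.9], [-0.1, 0, 1.5, 0, 0.9], [-0.1, 0, 1.4, 0, 0.9], [0, 0, 1, 0, 0.85], [-0.1, 0, 0.6, 0, 0.8], [0, 0, 0.3, 0, 0.75], [0, 0, 0.1, 0, 0.7]]])

```text
clock: 55.37
position: [628.9, 86.0, 86.8]
ee_rot: [1.0, -0.0, 0.022, -0.001]
contact_force: [-0.2, 0.1, 0.1]
gripper_width: 59.9
```

Run:
```python
from h import *
look('top');look('top')
go(625.8,85,62,0)
```

```text
t 55.47 pos [629.1  86.   87.2] a -0.05 down [ 0.0447  0.0018 -0.999 ] w 60.1 F [ 0.3 -0.1  0.4]
delta cm [-0.45  0.11  2.5 ] turn -0.0008
```

>>> send_rows(steps=[[[-0.1, 0, 0.5, 0, 0.7], [-0.1, 0.05, 0.8, 0, 0.7], [-0.1, 0.05, 0.6, 0, 0.7], [-0.1, 0, 0.35, 0, 0.7], [-0.05, 0, 0.15, 0, 0.6], [0, 0, 0.05, 0, 0.4]]])

```text
clock: 55.97
position: [626.7, 85.4, 62.1]
ee_rot: [1.0, -0.0, 0.024, -0.002]
contact_force: [-0.0, 1.0, 0.9]
gripper_width: 40.4
```

Run:
```python
from h import *
look('top')
go(627.1,85,62,0)
```

```text
t 56.02 pos [626.7  85.4  62.1] a -0.04 down [ 0.0485  0.0031 -0.9988] w 34.9 F [ 0.4 -0.5 -0.6]
delta cm [0.04 0.04 0.01] turn -0.0008
```

>>> send_rows(steps=[[[0.03, 0.02, 0, 0, 0], [0, 0, 0, 0, 0], [0, 0, 0, 0, 0], [0, 0, 0, 0, 0], [0, 0, 0, 0, 0], [0, 0, 0, 0, 0]]])

```text
clock: 56.52
position: [627.2, 85.4, 62.2]
ee_rot: [1.0, -0.0, 0.024, -0.002]
contact_force: [-0.4, 0.4, -0.5]
gripper_width: 12.4
```

Run:
```python
from h import *
look('top')
go(627,85,62,0)
```

```text
t 56.57 pos [627.2  85.3  62.3] a -0.04 down [ 0.0487  0.0032 -0.9988] w 12.6 F [-0.3  0.3 -1.4]
delta cm [-0.02  0.03  0.02] turn -0.0006
```

>>> send_rows(steps=[[[0, 0, -0.4, 0, 0], [0, 0, -1, 0, 0], [0, 0, -1.8, 0, 0], [0, 0, -2, 0, 0], [0, 0, -2, 0, 0], [0, 0, -1, 0, 0], [0, 0, -0.4, 0, 0], [0, 0, -0.1, 0, 0]]])

```text
clock: 57.23
position: [619.1, 84.0, 151.6]
ee_rot: [1.0, -0.001, 0.019, -0.001]
contact_force: [0.3, -0.2, -2.6]
gripper_width: 12.6
```

Run:
```python
from h import *
look('top');look('top')
go(627.5,-79.5,140,4)
```

```text
t 57.33 pos [618.6  83.9 150.4] a -0.17 down [ 0.037   0.001  -0.9993] w 13.0 F [-0.8  0.1 -2.8]
delta cm [ 0.9  16.33  1.05] turn -0.0728
```

>>> send_rows(steps=[[[0.1, 0.8, 0, -0.01, 0], [0.2, 1.7, 0, -0.01, 0], [0.2, 2.2, 0, -0.01, 0], [0.2, 2.5, 0, -0.015, 0], [0.2, 2.5, 0, -0.015, 0], [0.1, 2.2, 0, -0.01, 0], [0, 1.7, 0, 0, 0], [0, 1, 0, 0, 0], [0, 0.5, 0, 0, 0], [0, 0.2, 0, 0, 0]]])

```text
clock: 58.17
position: [629.0, -78.8, 137.0]
ee_rot: [0.999, 0.038, 0.006, 0.001]
contact_force: [-0.3, -0.6, -2.8]
gripper_width: 13.0
```

Run:
```python
from h import *
look('top');look('top');look('top')
go(628.2,-80.2,100,4.2)
```

```text
t 58.32 pos [629.4 -77.3 137.6] a 4.41 down [ 0.0137 -0.0019 -0.9999] w 13.1 F [ 0.6  0.4 -3.5]
delta cm [-0.19  0.26  3.76] turn 0.0036
```

>>> send_rows(steps=[[[-0.05, 0.1, 0.4, 0.003, 0], [0, 0.1, 0.8, 0, 0], [0, 0.05, 0.8, 0, 0], [0, 0, 0.6, 0, 0], [0, 0, 0.3, 0, 0], [0, 0, 0.1, 0, 0]]])

```text
clock: 58.82
position: [629.7, -76.0, 104.8]
ee_rot: [0.999, 0.04, 0.007, 0.001]
contact_force: [0.8, -0.2, -3.5]
gripper_width: 12.6
```

Run:
```python
from h import *
for i in range(3):look('top')
s=arm.read_state()
go(630,-79.9,85,4.2)
```

```text
t 58.97 pos [630.3 -76.2 105.8] a 4.54 down [ 0.0159 -0.0012 -0.9999] w 12.6 F [ 0.4 -0.7 -3.4]
delta cm [-0.09  0.36  2.08] turn 0.0059
```

>>> send_rows(steps=[[[0, 0.12, 0.2, 0.006, 0], [0, 0.12, 0.2, 0, 0], [0, 0.08, 0.2, 0, 0], [0, 0.04, 0.1, 0, 0], [0, 0, 0, 0, 0]]])

```text
clock: 59.38
position: [631.8, -80.4, 99.7]
ee_rot: [0.999, 0.036, 0.01, 0.001]
contact_force: [-0.4, -0.1, -2.5]
gripper_width: 12.6
```

Run:
```python
from h import *
for i in range(3):look('top')
go(630,-79.9,84,4.2)
si,_=look('side','s12');p=proj('side',[627,-80,40]).astype(int)
cv2.imwrite('pics/s12c.png',cv2.resize(si[p[1]-80:p[1]+70,p[0]-90:p[0]+90],None,fx=4,fy=4,interpolation=2))
```

```text
t 59.53 pos [631.9 -80.2  99.9] a 4.16 down [ 0.0196 -0.0012 -0.9998] w 12.7 F [ 0.4  1.1 -2.7]
delta cm [-0.22 -0.05  1.59] turn -0.0007
```

>>> send_rows(steps=[[[-0.08, 0, 0.2, 0, 0], [-0.08, 0, 0.3, 0, 0], [-0.04, 0, 0.3, 0, 0], [-0.03, 0, 0.3, 0, 0], [-0.03, 0, 0.2, 0, 0], [-0.02, 0, 0.1, 0, 0]]])

```text
clock: 60.08
position: [629.3, -80.2, 84.9]
ee_rot: [0.999, 0.036, 0.01, 0.001]
contact_force: [-1.4, -0.0, -2.4]
gripper_width: 12.5
```

Run:
```python
from h import *
for i in range(2):look('top')
go(630,-79.9,71,4.2)
```

```text
t 60.18 pos [629.3 -80.3  84.9] a 4.18 down [ 0.0202 -0.0011 -0.9998] w 12.8 F [ 0.1 -0.4 -2.5]
delta cm [ 0.05 -0.04  1.39] turn -0.0004
```

>>> send_rows(steps=[[[0.03, 0, 0.2, 0, 0], [0, 0, 0.2, 0, 0], [0, 0, 0.2, 0, 0], [0, 0, 0.2, 0, 0], [0, 0, 0.1, 0, 0], [0, 0, 0.1, 0, 0]]])

```text
clock: 60.68
position: [630.4, -80.3, 74.5]
ee_rot: [0.999, 0.037, 0.011, 0.001]
contact_force: [0.6, -0.5, -2.1]
gripper_width: 12.9
```

Run:
```python
from h import *
for i in range(2):look('top')
go(629,-79.9,71,4.2)
```

```text
t 60.78 pos [630.6 -80.3  74.7] a 4.19 down [ 0.0219 -0.0012 -0.9998] w 12.9 F [-0.8  1.  -1.9]
delta cm [-0.16 -0.05  0.37] turn -0.0001
```

>>> send_rows(steps=[[[-0.05, 0, 0.15, 0, 0], [-0.05, 0, 0.1, 0, 0], [-0.03, 0, 0.1, 0, 0], [0, 0, 0, 0, 0.3], [0, 0, 0, 0, 0.6], [0, 0, 0, 0, 0.7], [0, 0, 0, 0, 0.8], [0, 0, -0.5, 0, 0.8]]])

```text
clock: 61.45
position: [631.2, -80.5, 79.0]
ee_rot: [0.999, 0.037, 0.014, 0.001]
contact_force: [-0.2, 1.0, -0.1]
gripper_width: 68.1
```

>>> send_rows(steps=[[[0, 0, -1.5, 0, 0.8], [0, 0, -2.5, 0, 0.8], [0, 0, -3, 0, 0.8], [0, 0, -3, 0, 0.8], [0, 0, -2, 0, 0.8], [-1.5, 0, -1, 0, 0.8], [-3, 0, 0, 0, 0.8], [-3, 0, 0, 0, 0.8], [-3, 0, 0, 0, 0.8], [-2, 0, 0, 0, 0.8]]])

```text
clock: 62.28
position: [504.1, -90.0, 215.0]
ee_rot: [0.999, 0.038, 0.018, 0.003]
contact_force: [-0.3, 0.4, 0.2]
gripper_width: 68.7
```

>>> send_rows(steps=[[[0, -3, 0, 0, 0.8], [0, -3.5, 0, 0, 0.8], [0, -3.5, 0, 0, 0.8], [0, -3.5, 0, 0, 0.8], [0, -3.5, 0, 0, 0.8], [0, -3.5, 0, 0, 0.8], [0, -3.5, 0, 0, 0.8], [0, -3, 0, 0, 0.8], [0, -1, 0, 0, 0.8]]])

```text
clock: 63.03
position: [478.3, 197.4, 220.7]
ee_rot: [0.999, 0.034, 0.023, 0.0]
contact_force: [0.3, -0.6, 0.9]
gripper_width: 68.2
```

Run:
```python
from h import *
for i in range(2):look('top')
go(0,0,0,0)
im,d=look('top','t13');w=cloud('top',d)
m=np.zeros(d.shape,np.uint8);s=w[100:225,375:465,2];m[100:225,375:465]=(s>50)&(s<70);m=cv2.morphologyEx(m,cv2.MORPH_OPEN,np.ones((3,3)))
P=w[m>0];P=P[np.abs(P[:,2]-59.5)<4];r=cv2.minAreaRect(P[:,:2].astype(np.float32))
A=np.c_[P[:,:2]-[626,-81],np.ones(len(P))];c=np.linalg.lstsq(A,P[:,2],rcond=None)[0]
print('hood',len(P),np.round(r[0],1),np.round(r[1],1),round(r[2],2),'plane slopes',c[:2].round(4),'z',c[2].round(2))
d0=np.load('top0.npy');w0=cloud('top',d0);P=w0[m>0];P=P[np.abs(P[:,2]-59.5)<4];A=np.c_[P[:,:2]-[626,-81],np.ones(len(P))];print('orig plane',np.linalg.lstsq(A,P[:,2],rcond=None)[0].round(4))
si,_=look('side','s13');cv2.imwrite('pics/fin.png',np.vstack([im[70:330,160:560],si[130:330,190:590]]))
```

```text
t 63.13 pos [478.3 195.8 220.5] a 3.84 down [ 0.0449  0.     -0.999 ] w 68.3 F [-0.4 -1.4 -0.2]
delta cm [-49.97  16.27  19.88] turn 0.067
hood 4901 [626.6 -80.5] [191.2 117.8] 4.11 plane slopes [ 0.0005 -0.0003] z 59.47
orig plane [ 9.00000e-04 -4.00000e-04  5.95782e+01]
```

View pics/fin.png

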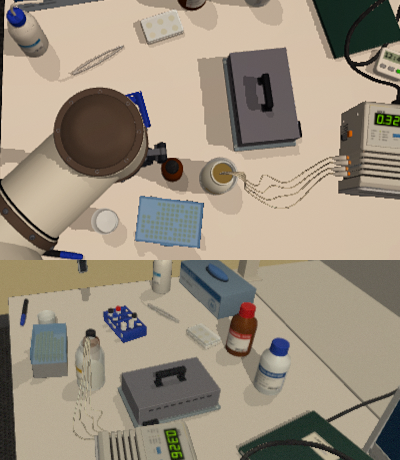

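The hood is level (slopes below 0.001) and its top is at 59.5 mm, as at the start. It is centred at (626.6,-80.5). The bottle and beaker are upright and the arm is clear.

```bash
python3 -c "
from h import *
print(arm.read_state()['joint_vel'].round(3)); print(job.job_done())"
```

```text
[-0.024 -0.004 -0.01  -0.002  0.002 -0.002]
the job is handed in; nothing more can be done
None
```

The block is loaded and the job is handed in at about 63 s of the 210 s; no verdict was reported.

**What I did:** I stood the bottle and the beaker on the bench and then lifted the hood off. I seated the two modules that were present in pocket1 and pocket3, and put the hood back on. Module 2 of the two had been knocked aside during the run, so I measured it again before gripping it. The third module was absent.

**Last checks:**
- **Modules:** after release their tops were at 43.4 and 43.5 mm (43.2 expected). They were square to the block within about 0.6°, with fittings towards the pump. Their centres were within about 2 mm of the targets I measured. I did not view them again once the hood was on.
- **Hood:** its centre is at (626.6, -80.5), against my block estimate of (626.6, -81.1). It is level to under 0.001 rad, and its top is at 59.5 mm, the same as at the start.
- **Bottle and beaker:** both look upright in the last picture; I did not measure their angles.
- **Arm:** clear of everything at z = 220 mm.

**What went wrong:**
- **Tool tilt:** it drifted up to 0.07 rad at times. I brought it down by rising fast and then holding still.
- **Waste bottle:** one combined turn and shift took the open gripper close to it. The force reading there was about 4 N, so it may have brushed the tubes.

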